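# Pyramid of pillars through the transfer gate

### The job

Load every aluminium pillar from the two grey trays onto the black carrier as a pyramid, all lying along the direction of travel with their ends lined up: three in the grooves of its floor, the others saddled in the gaps between the pillars below. When the carrier is loaded, slide it along the track through the sprung gate until the gate shuts behind it, the pyramid still standing, and then press the white call button fully down to call the next bench. Leave the other things on the bench alone.

Things in the scene. Friction and masses are not known exactly. Their poses are not given: they have to be found in the camera images.
- pillar0_center (a point): centre of a turned aluminium pillar: plain solid cylinder, 35 mm diameter, 60 mm long, about 0.15 kg, one of up to six alike (some may be absent). Starts lying in a groove of a grey parts tray, axis level, roughly along the world x axis, centre 21.5 mm above the table. The x axis of this frame is the pillar's axis (either end first); it can roll
- pillar1_center (a point): centre of a turned aluminium pillar: plain solid cylinder, 35 mm diameter, 60 mm long, about 0.15 kg, one of up to six alike (some may be absent). Starts lying in a groove of a grey parts tray, axis level, roughly along the world x axis, centre 21.5 mm above the table. The x axis of this frame is the pillar's axis (either end first); it can roll
- pillar2_center (a point): centre of a turned aluminium pillar: plain solid cylinder, 35 mm diameter, 60 mm long, about 0.15 kg, one of up to six alike (some may be absent). Starts lying in a groove of a grey parts tray, axis level, roughly along the world x axis, centre 21.5 mm above the table. The x axis of this frame is the pillar's axis (either end first); it can roll
- pillar3_center (a point): centre of a turned aluminium pillar: plain solid cylinder, 35 mm diameter, 60 mm long, about 0.15 kg, one of up to six alike (some may be absent). Starts lying in a groove of a grey parts tray, axis level, roughly along the world x axis, centre 21.5 mm above the table. The x axis of this frame is the pillar's axis (either end first); it can roll
- pillar4_center (a point): centre of a turned aluminium pillar: plain solid cylinder, 35 mm diameter, 60 mm long, about 0.15 kg, one of up to six alike (some may be absent). Starts lying in a groove of a grey parts tray, axis level, roughly along the world x axis, centre 21.5 mm above the table. The x axis of this frame is the pillar's axis (either end first); it can roll
- pillar5_center (a point): centre of a turned aluminium pillar: plain solid cylinder, 35 mm diameter, 60 mm long, about 0.15 kg, one of up to six alike (some may be absent). Starts lying in a groove of a grey parts tray, axis level, roughly along the world x axis, centre 21.5 mm above the table. The x axis of this frame is the pillar's axis (either end first); it can roll
- carrier: loose black carrier standing in the track, 124 mm wide (its x), 150 mm long (its y, from -79 to +71 mm), about 0.45 kg; origin on its underside, +y is the way it travels. Floor 5 mm thick, three grooves along y between 6 mm high ribs; walls 30 mm high at the sides and front (front corners bevelled 20 mm), rear end open but for the handle; some 35 mm free at either end of the pillars
- carrier_handle (a point): middle of the carrier's handle: level steel bar, 10 mm diameter, 84 mm long, across the carrier (along its x), at y = -72 mm and 62 mm above the carrier's origin, on two 8 mm posts 36 mm either side of the middle. Can be pinched with the fingers before and behind the bar, to slide the carrier
- gate_line (a point): middle of the gate, on the sliding surface (6 mm above the table) of the fixed track; +y is the way of travel (roughly world +y), z up. Track 146 mm wide, from y = -245 to +265 mm, guide strips 16 mm high with 2 mm play beside the carrier, a 22 mm high stop bar at each end (at the far one the carrier's origin is at y = 186 mm). Gate posts 70 mm high at x = -80 and +80 mm
- leaf_a (a joint): angle of the gate leaf hinged on the -x side of the gate line: upright aluminium flap, reaching 76 mm from the hinge, from 18 to 58 mm above the table; 0 = shut across the track, grows to 1.7 rad as it is pushed open towards +y; a light spring (under 1 N at the tip) shuts it. The carrier's origin must be some 160 mm past the gate before the leaves can shut behind its tail
- leaf_b (a joint): angle of the other gate leaf, hinged at the +x side, mirror image of the first
- call (a joint): travel of the call button's plunger: 0 = up, 0.006 m = fully pressed; springs back, about 6 N to press fully
- call_top (a point): centre of the top of the white call button, 36 mm diameter, on a grey box 75 x 75 x 40 mm (button top 62 mm above the table), on the left side; press straight down
- seat0 (a point): a point of the carrier (its axes): where the centre of a pillar belongs, lying along y, in the -x groove (x = -37.5 mm, 22.5 mm above the carrier's origin)
- seat1 (a point): a point of the carrier (its axes): where the centre of a pillar belongs, lying along y, in the middle groove (x = 0 mm, 22.5 mm above the carrier's origin)
- seat2 (a point): a point of the carrier (its axes): where the centre of a pillar belongs, lying along y, in the +x groove (x = 37.5 mm, 22.5 mm above the carrier's origin)
- seat3 (a point): a point of the carrier (its axes): where the centre of a pillar belongs, lying along y, saddled on the pillars in the middle and -x grooves (x = -18.75 mm, 52 mm above the carrier's origin)
- seat4 (a point): a point of the carrier (its axes): where the centre of a pillar belongs, lying along y, saddled on the pillars in the middle and +x grooves (x = 18.75 mm, 52 mm above the carrier's origin)
- seat5 (a point): a point of the carrier (its axes): where the centre of a pillar belongs, lying along y, saddled on the two pillars of the second layer (x = 0, 81.5 mm above the carrier's origin)
- screw_dish: small round steel screw dish, 52 mm across, 18 mm tall, between the two trays; not part of the job, to be left alone
- screwdriver: black-handled screwdriver, 170 mm long, lying beyond the track; not part of the job, to be left alone
- cleaner_bottle: white bottle with black cap, 48 mm across, 120 mm tall, beyond the track; not part of the job, to be left alone
- tape_roll: amber tape roll lying flat, 90 mm across, 24 mm tall, to the right; not part of the job, to be left alone
- heatsink: finned aluminium heat sink 70 x 50 x 28 mm, ahead to the left; not part of the job, to be left alone
Mind the look-alikes: they are no part of the job. Leave any orange look-alike of the part that bears pillar4_center alone.

How it is judged:
By the outcome, as a careful person would: the job done as asked, in the order asked, and still so for the second after the job is handed in, with the robot touching nothing.
Of pillar0, pillar1, pillar2, pillar3, pillar4, pillar5 only 4 to 6 are there at a start; the rules pass over those that are not, and their reading is None.
At some moment in a run one of pillar0, pillar1, pillar2, pillar3, pillar4, pillar5 may be knocked a few centimetres aside while the robot is not near it.
Once in a run the grip may slacken for a moment while it holds something.
It also fails if it takes over 210 s, if anything falls off the work surface, if the arm or the gripper's body presses on something with over 40 N, if the wrist force passes 120 N, or if a joint passes its speed limit or range.

### The arm

A 6-joint arm with a two-finger parallel gripper is mounted at the origin on the work surface. World frame = base frame: x ahead of the robot, y to its left, z up, the work surface at z = 0. Lengths are in m, angles in rad, forces in N, time in s.
With the tool pointing down it reaches from about 0.35 to 1 m from the base axis. Payload 7.1 kg.
Tool frame: the origin (TCP) lies at the very end of the fingers, on their centre line; the grasp point (between the pads) lies 19 mm behind it; x points along the fingers, y is the direction in which the jaws open and shut, and the axes are right-handed (so a half turn about x gives the same grasp; the last joint's range is limited). The gripper opens to 85 mm and grips with 20 to 120 N. Pads are 22 mm wide; open, the fingers measure 114 mm over their backs; the gripper's body (76 mm by 85 mm) begins 54 mm behind the grasp point. The pads swing forward as they close: fully open they stand 13 mm farther back than shut.
Start: joints at [-1.227, 0.423, 1.63, -0, 1.089, -0.019], TCP at [0.222, -0.584, 0.231] pointing down, gripper open.
Joint ranges: [-3, 3], [-0.9, 2.11], [0.09, 2.58], [-1.31, 4.45], [0.11, 2.69], [-2.54, 2.54]. Speed limits (rad/s): [2.39, 2.39, 3.01, 3.14, 3.14, 3.14].

### API

Orientations are given as a unit quaternion [x, y, z, w].
In Python, from cell import get_obs, eyes, close_job gives the robot as it stands.
- The arm moves only by the tool servo_tool, never from a script. Its argument "rows" is a list of rows, each an object with "xyz": the shift along the tool's x, y, z in cm, a list of three; "yaw": the turn about the tool's x in degrees. A call has 1 to 12 rows; each row shifts and turns the pose as measured when the row begins, along the tool's axes as they then stand; what a row does not reach is not made up. A row lasts 1/12 s, in which the tool goes at most 41.7 mm and 7.16 degrees, less where a joint would pass 70% of its speed; a pose out of reach is approached as far as the arm can. A call with a gripper value outside its range is refused whole. "grip" is the gripper command: -1 is fully open, 1 is shut, values between are in proportion, set as the call begins (left out, the last holds). The fingers move at their own pace and stop on an object; the grip force is fixed at half the most. Time passes only in rows, so rows that do not move let the fingers close. It gives the time, the measured TCP pose, the force and the opening at its end, in the units of the state.
- get_obs(): the state, without advancing time (a new reading comes with each control period).
- eyes.grab_frame(name): name is "scene" or "top" or "wrist"; returns the picture (480x640x3 uint8, red, green, blue); there is no depth.
- eyes.camera_params(name): a dict with "K" (3x3 intrinsics, pixels), "eye" and "orientation" of the camera in the world. Camera axes: x right, y down, z forward; pixel columns grow to the right and rows downward; lengths in m; the calibration is good to about 2 mm. A picture is of the moment at which its call begins: read the wrist's pose just before it. camera_params takes no time and is no camera call; for the wrist camera it gives the pose at the moment of the call.
- close_job(): hands the job in, once; it reports no verdict.
The state is a dict: "t": time; "joints": joint angles; "dq": joint speeds; "effort": joint torques, N m; "tool_pos": TCP position; "tool_rot": TCP orientation; "wrist_force": force on the tool from outside, world axes, zero at the start; "moment": the same for the moment, N m; "finger_gap": finger opening in m.
Only numpy, scipy, OpenCV 4.12 (cv2) and the standard library are available. Lean on these libraries where they do the work, as an engineer would, in place of code of your own. Each camera call takes 0.05 s, during which the arm holds its last target.

## Working session

There is one attempt and no reset: what is moved stays moved. The work goes in short steps, Python scripts to look and compute and a tool call to move; the robot and the scene stay as the last step left them, time stands still between calls to the robot, and variables do not carry over. Pictures are saved under pics/ and viewed, and the job is handed in when it is done.

Besides the shell and the picture viewer there is one more tool, called as name(argument=value, ...), one argument or row to a line, values as JSON. servo_tool: Moves the arm, as the interface text tells. Its arguments: {"type":"object","properties":{"rows":{"type":"array","items":{"type":"object","properties":{"xyz":{"type":"array","items":{"type":"number"}},"yaw":{"type":"number"}}}},"grip":{"type":"number"}},"required":["rows"]}

```bash
ls; mkdir -p pics; python3 - <<'E'
from cell import get_obs, eyes
import cv2
o=get_obs(); print(o)
for n in ["scene","top","wrist"]:
    p=eyes.camera_params(n); print(n,p)
    cv2.imwrite(f"pics/{n}0.png",eyes.grab_frame(n)[:,:,::-1])
E
```

```text
pics
{'t': 0.0, 'joints': array([-1.22698064e+00,  4.23844600e-01,  1.63072753e+00,  1.25812745e-06,
        1.08861813e+00, -1.90203217e-02]), 'dq': array([-5.36526989e-04,  1.69088016e-03,  1.47334753e-03, -1.35891350e-03,
       -7.80251797e-04,  6.65708176e-05]), 'effort': array([ 3.63089093e-03, -5.57378054e+01, -2.81737930e+01,  1.76890148e-05,
        7.27069550e-03, -4.09414565e-05]), 'tool_pos': array([ 0.22164822, -0.58376313,  0.23052861]), 'tool_rot': array([-0.69541122, -0.12813661,  0.69559309, -0.12702166]), 'wrist_force': array([ 0.86591154, -0.04461884, -0.19581135]), 'moment': array([-0.07695509, -0.03863583, -0.01971798]), 'finger_gap': 0.08557733963193194}
scene {'K': array([[592.27511611,   0.        , 318.79238261],
       [  0.        , 592.27511611, 237.6396619 ],
       [  0.        ,   0.        ,   1.        ]]), 'eye': array([1.43966745, 0.36355364, 0.81698112]), 'orientation': array([ 0.50767824,  0.74157231, -0.36087428, -0.24920486])}
top {'K': array([[466.01125992,   0.        , 321.93305035],
       [  0.        , 466.01125992, 240.18857105],
       [  0.        ,   0.        ,   1.        ]]), 'eye': array([0.50690592, 0.03350224, 1.07073135]), 'orientation': array([ 0.70917177, -0.70416672,  0.03088492, -0.0164546 ])}
wrist {'K': array([[397.39624789,   0.        , 317.68548115],
       [  0.        , 397.39624789, 242.94006683],
       [  0.        ,   0.        ,   1.        ]]), 'eye': array([ 0.29076464, -0.5572466 ,  0.37441684]), 'orientation': array([ 0.81416682, -0.56203609, -0.08333301,  0.11959697])}
```

View pics/top0.png

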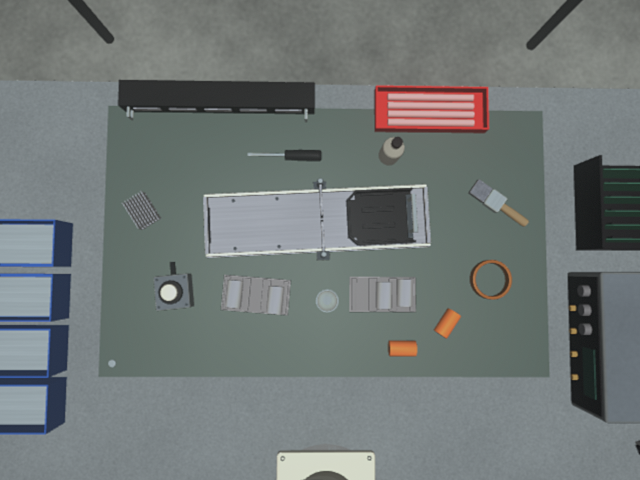

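View pics/scene0.png

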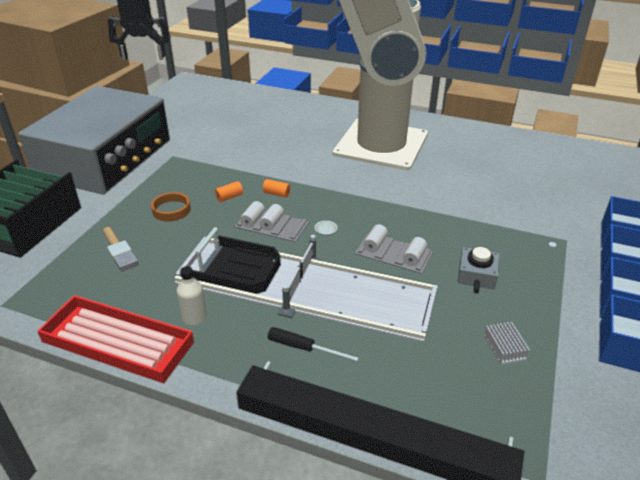

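View pics/wrist0.png

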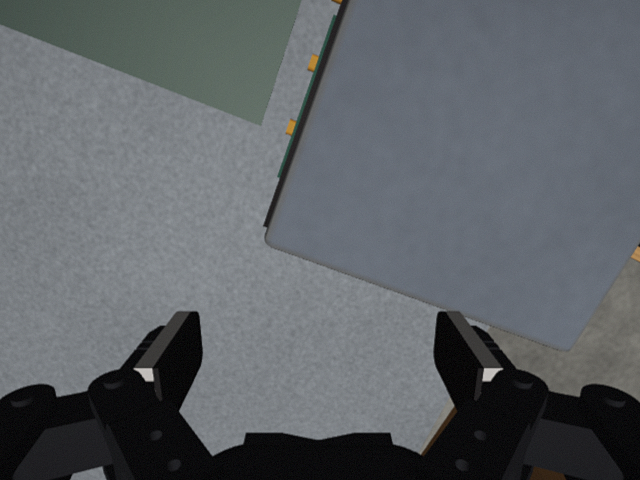

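```bash
cat > h.py <<'E'
from cell import get_obs, eyes
import cv2, numpy as np
from scipy.spatial.transform import Rotation as R
def ray(p,uv):
    K=p["K"];d=np.array([(uv[0]-K[0,2])/K[0,0],(uv[1]-K[1,2])/K[1,1],1.])
    return R.from_quat(p["orientation"]).apply(d)
def w(p,uv,z):
    d=ray(p,uv);e=p["eye"];return e+d*(z-e[2])/d[2]
def px(p,X):
    c=R.from_quat(p["orientation"]).inv().apply(np.asarray(X)-p["eye"]);q=p["K"]@c;return q[:2]/q[2]
def pose():
    o=get_obs();m=R.from_quat(o["tool_rot"]).as_matrix();return o,m
def st():
    o,m=pose();print("t",round(o["t"],2),"tcp",np.round(o["tool_pos"]*1000,1),"xax",np.round(m[:,0],3),"yaxang",round(np.degrees(np.arctan2(m[1,1],m[0,1])),2),"F",np.round(o["wrist_force"],1),"gap",round(o["finger_gap"]*1000,1),"j",np.round(o["joints"],2))
def delta(tgt,yang=None):
    """world target (m) -> tool-frame shift cm; yaw needed (deg)"""
    o,m=pose();d=m.T@(np.asarray(tgt)-o["tool_pos"])*100
    print("shift cm",np.round(d,2),end=" ")
    if yang is not None:
        a=np.degrees(np.arctan2(m[1,1],m[0,1]));e=(yang-a+180)%360-180
        # tool x down: positive yaw = clockwise from above
        print("yaw(about tool x)",round(-e,2),"or",round(-((e+360)%360-180) ,2),end="")
    print()
def shot(n,name,crop=None,sc=1):
    p=eyes.camera_params(n);im=eyes.grab_frame(n)[:,:,::-1]
    cv2.imwrite(f"pics/{name}_raw.png",im)
    if crop: x0,y0,x1,y1=crop;im=im[y0:y1,x0:x1]
    im=cv2.resize(im,None,fx=sc,fy=sc,interpolation=cv2.INTER_CUBIC);cv2.imwrite(f"pics/{name}.png",im)
    np.save(f"pics/{name}.npy",p,allow_pickle=True);return p
E
python3 - <<'E'
from h import *
st()
im=cv2.imread("pics/top0.png")
cv2.imwrite("pics/a.png",cv2.resize(im[250:330,200:440],None,fx=3.3,fy=3.3,interpolation=cv2.INTER_CUBIC))
cv2.imwrite("pics/b.png",cv2.resize(im[170:270,195:445],None,fx=3.2,fy=3.2,interpolation=cv2.INTER_CUBIC))
E
```

```text
t 0.15 tcp [ 221.7 -583.9  230.7] xax [-0.     0.001 -1.   ] yaxang -69.21 F [-0.2 -0.2 -0.7] gap 85.7 j [-1.23  0.42  1.63 -0.    1.09 -0.02]
```

View pics/a.png

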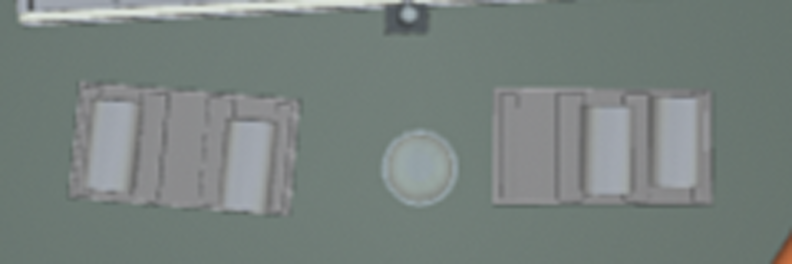

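View pics/b.png

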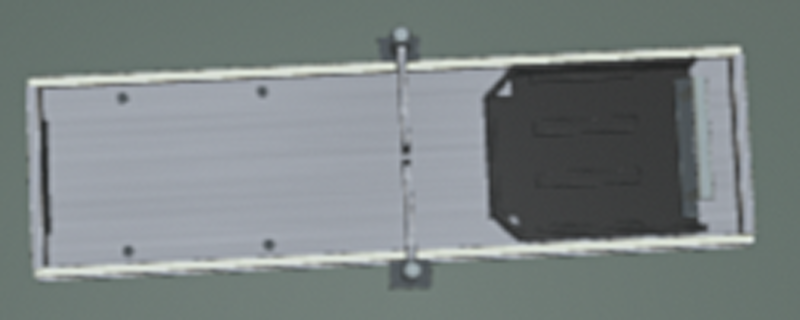

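```bash
python3 - <<'E'
from h import *
p=eyes.camera_params("top")
for n,u in dict(A=(233.9,294.5),B=(275.5,300.6),C=(383.9,295.8),D=(405.2,293)).items(): print(n,np.round(w(p,u,.039)*1000,1))
f=lambda a,b:(a/3.2+195,b/3.2+170)
for n,u,z in [("trk NW",(32,80),.016),("trk NE",(742,48),.016),("SW",(38,275),.016),("SE",(752,240),.016),("postN",(400,33),.07),("postS",(412,270),.07),("carr front",(490,155),.036),("handle top",(706,100),.073),("handle bot",(706,200),.073)]:
    print(n,np.round(w(p,f(*u),z)*1000,1))
print("call",np.round(w(p,(168,293),.062)*1000,1))
delta([.35,-.15,.25],0)
E
```

```text
A [455.3 205.   39. ]
B [442.4 113.8  39. ]
C [ 454.2 -125.    39. ]
D [ 460.6 -172.2   39. ]
trk NW [678.5 278.5  16. ]
trk NE [ 706.7 -228.2   16. ]
SW [540.2 271.2  16. ]
SE [ 568.7 -234.1   16. ]
postN [704.4  18.3  70. ]
postS [543.6   9.2  70. ]
carr front [625.6 -45.7  36. ]
handle top [ 660.1 -189.2   73. ]
handle bot [ 592.1 -188.7   73. ]
call [458.9 341.7  62. ]
shift cm [ -1.88 -36.01 -27.4 ] yaw(about tool x) -69.21 or 110.79
```

servo_tool(
  rows=[
    {"xyz":[-0.5,0,0],"yaw":-6.9},
    {"xyz":[-0.5,0,0],"yaw":-6.9},
    {"xyz":[-0.5,0,0],"yaw":-6.9},
    {"xyz":[-0.5,0,0],"yaw":-6.9},
    {"xyz":[-0.5,0,0],"yaw":-6.9},
    {"xyz":[0,0,0],"yaw":-6.9},
    {"xyz":[0,0,0],"yaw":-6.9},
    {"xyz":[0,0,0],"yaw":-6.9},
    {"xyz":[0,0,0],"yaw":-6.9},
    {"xyz":[0,0,0],"yaw":-6.9},
  ],
  grip=-1,
)

```text
t: 0.98
tool_pos: [0.2209, -0.5816, 0.2532]
tool_rot: [0.492, 0.512, -0.489, 0.507]
wrist_force: [1.0, -0.3, 1.1]
finger_gap: 0.0855
```

servo_tool(
  rows=[
    {"xyz":[0,2.3,-3.3]},
    {"xyz":[0,2.3,-3.3]},
    {"xyz":[0,2.3,-3.3]},
    {"xyz":[0,2.3,-3.3]},
    {"xyz":[0,2.3,-3.3]},
    {"xyz":[0,2.3,-3.3]},
    {"xyz":[0,2.3,-3.3]},
    {"xyz":[0,2.3,-3.3]},
    {"xyz":[0,2.3,-3.3]},
    {"xyz":[0,2.3,-3.3]},
  ],
)

```text
$.rows[0]: bad value
```

```bash
python3 - <<'E'
from h import *
st(); p=shot("wrist","w1"); print(p); st()
E
```

```text
t 0.98 tcp [ 220.9 -581.6  253.2] xax [-0.003  0.008 -1.   ] yaxang 2.2 F [ 1.  -0.3  1.1] gap 85.5 j [-1.23  0.4   1.61  0.    1.14 -1.27]
{'K': array([[397.39624789,   0.        , 317.68548115],
       [  0.        , 397.39624789, 242.94006683],
       [  0.        ,   0.        ,   1.        ]]), 'eye': array([ 0.21873539, -0.50860062,  0.39758492]), 'orientation': array([0.98970941, 0.01888346, 0.00153409, 0.14183207])}
t 1.03 tcp [ 220.8 -581.5  253.1] xax [-0.003  0.008 -1.   ] yaxang 2.63 F [1.  0.1 0.2] gap 85.5 j [-1.23  0.4   1.61  0.    1.14 -1.27]
```

View pics/w1.png

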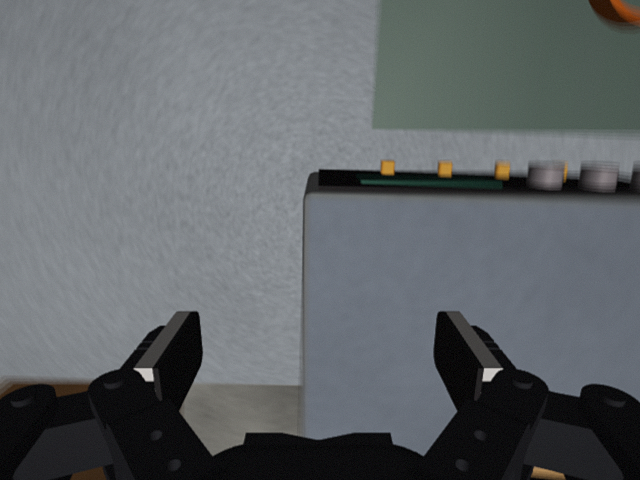

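servo_tool(
  rows=[
    {"xyz":[0,2.35,-2.9],"yaw":2.6},
    {"xyz":[0,2.35,-2.9],"yaw":0},
    {"xyz":[0,2.35,-2.9],"yaw":0},
    {"xyz":[0,2.35,-2.9],"yaw":0},
    {"xyz":[0,2.35,-2.9],"yaw":0},
    {"xyz":[0,2.35,-2.9],"yaw":0},
    {"xyz":[0,2.35,-2.9],"yaw":0},
    {"xyz":[0,2.35,-2.9],"yaw":0},
    {"xyz":[0,2.35,-2.9],"yaw":0},
    {"xyz":[0,2.35,-2.9],"yaw":0},
    {"xyz":[0,0,0],"yaw":0},
    {"xyz":[0,0,0],"yaw":0},
  ],
)

```text
t: 2.03
tool_pos: [0.467, -0.2817, 0.2523]
tool_rot: [0.512, 0.492, -0.509, 0.486]
wrist_force: [0.1, 0.4, -0.2]
finger_gap: 0.0854
```

```bash
python3 - <<'E'
from h import *
st(); p=shot("wrist","w2"); print(p['eye']); st()
E
```

```text
t 2.03 tcp [ 467.  -281.7  252.3] xax [-0.004  0.009 -1.   ] yaxang -2.44 F [ 0.1  0.4 -0.2] gap 85.4 j [-0.57  0.29  1.78  0.01  1.08 -0.53]
[ 0.47096362 -0.20873248  0.39671564]
t 2.08 tcp [ 466.9 -281.9  252.3] xax [-0.003  0.009 -1.   ] yaxang -2.48 F [ 0.8 -0.  -0.2] gap 85.4 j [-0.57  0.29  1.78  0.01  1.08 -0.53]
```

View pics/w2.png

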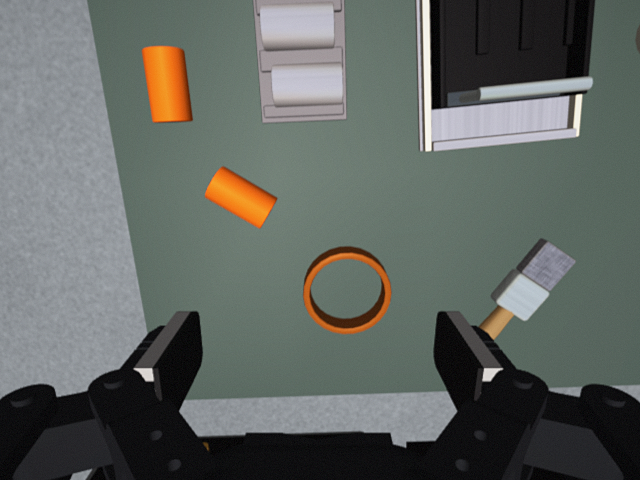

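servo_tool(
  rows=[
    {"xyz":[0,0.8,-3.0],"yaw":-2.4},
    {"xyz":[0,0.8,-3.0],"yaw":0},
    {"xyz":[0,0.8,-3.0],"yaw":0},
    {"xyz":[0,0.8,-3.0],"yaw":0},
    {"xyz":[0,0,0],"yaw":0},
    {"xyz":[0,0,0],"yaw":0},
    {"xyz":[0,0,0],"yaw":0},
  ],
)

```text
t: 2.67
tool_pos: [0.4984, -0.1654, 0.2525]
tool_rot: [0.506, 0.498, -0.504, 0.492]
wrist_force: [-0.0, 0.3, 0.0]
finger_gap: 0.0854
```

```bash
python3 - <<'E'
from h import *
st(); p=shot("wrist","w3"); print(p['eye']); st()
E
```

```text
t 2.67 tcp [ 498.4 -165.4  252.5] xax [-0.005  0.008 -1.   ] yaxang -1.16 F [-0.   0.3  0. ] gap 85.4 j [-0.35  0.25  1.83  0.01  1.07 -0.33]
[ 0.50084671 -0.09225177  0.39684635]
t 2.72 tcp [ 498.3 -165.7  252.5] xax [-0.005  0.008 -1.   ] yaxang -1.18 F [-0.2 -0.4  0.5] gap 85.7 j [-0.35  0.25  1.83  0.01  1.07 -0.33]
```

View pics/w3.png

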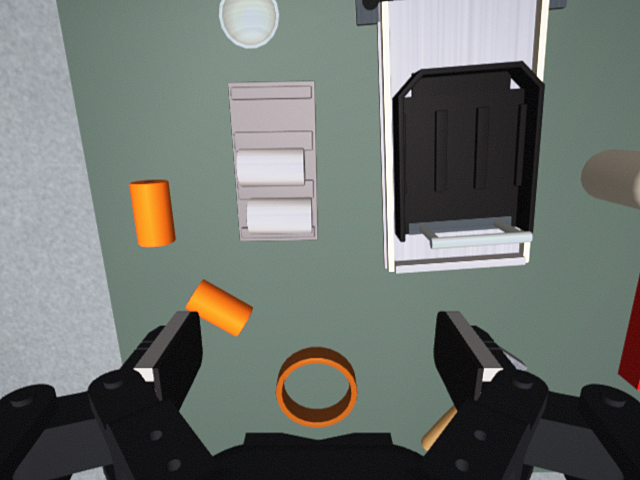

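```bash
python3 - <<'E'
import cv2
im=cv2.imread("pics/w3_raw.png")
cv2.imwrite("pics/w3a.png",cv2.resize(im[75:245,220:330],None,fx=3.5,fy=3.5,interpolation=cv2.INTER_CUBIC))
cv2.imwrite("pics/w3b.png",cv2.resize(im[55:280,370:570],None,fx=2.6,fy=2.6,interpolation=cv2.INTER_CUBIC))
E
```

```text
(no output)
```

View pics/w3a.png

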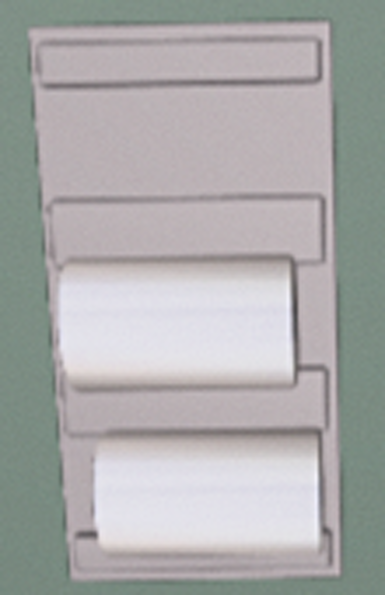

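View pics/w3b.png

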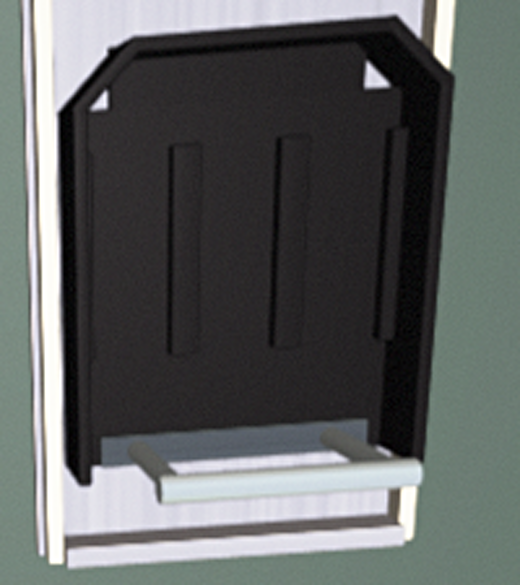

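```bash
python3 - <<'E'
from h import *
p=np.load("pics/w3.npy",allow_pickle=True).item()
fa=lambda a,b:(a/3.5+220,b/3.5+75); fb=lambda a,b:(a/2.6+370,b/2.6+55)
for n,l,r,t,b in [("C",62,297,258,388),("D",95,322,432,552)]:
    L=w(p,fa(l,(t+b)/2),.036);Rr=w(p,fa(r,(t+b)/2),.036);T=w(p,fa((l+r)/2,t),.0215);B=w(p,fa((l+r)/2,b),.0215)
    print(n,np.round(L*1000,1),np.round(Rr*1000,1),"y",T[1],B[1],"ctr",(L[0]+Rr[0])/2,(T[1]+B[1])/2)
for n,u,z in [("barL",(163,490),.068),("barR",(420,474),.068),("frontL",(113,48),.036),("frontR",(390,18),.036),("bevL",(60,112),.036),("bevR",(452,75),.036),("rearL",(80,484),.036),("rearR",(424,460),.036)]:
    print(n,np.round(w(p,fb(*u),z)*1000,1))
E
```

```text
C [ 426.8 -125.9   36. ] [ 487.  -127.1   36. ] y -0.11104474397947472 -0.14521484415539856 ctr 0.4568685287673915 -0.12812979406743663
D [ 432.1 -170.3   36. ] [ 492.3 -171.5   36. ] y -0.15734989836221397 -0.19113493040621932 ctr 0.46218281581431786 -0.17424241438421664
barL [ 596.4 -191.1   68. ]
barR [ 680.6 -187.2   68. ]
frontL [580.6 -51.2  36. ]
frontR [668.8 -44.2  36. ]
bevL [564.1 -70.4  36. ]
bevR [691.  -61.7  36. ]
rearL [ 575.5 -197.8   36. ]
rearR [ 698.9 -191.2   36. ]
```

```bash
python3 - <<'E'
from h import *
p=np.load("pics/w3.npy",allow_pickle=True).item()
m=R.from_quat([0.506,0.498,-0.504,0.492]).as_matrix()
t=np.array([.4984,-.1654,.2525])
for u,v in [(200,313),(202,350),(182,312),(434,313),(434,350)]:
    d=np.array([(u-317.7)/397.4,(v-242.9)/397.4,1])
    for gap in (85.5,):
        # depth s.t. tool y = +-42.75
        Rw=R.from_quat(p["orientation"]).apply(d)
        e=m.T@(p["eye"]-t); dd=m.T@Rw
        s=(np.sign(u-317)*.0427-e[1])/dd[1]
        print((u,v),"tool coords mm",np.round((e+s*dd)*1000,1))
print(np.round((m.T@(p["eye"]-t))*1000,1))
E
```

```text
(200, 313) tool coords mm [-12.3 -42.7  -7.9]
(202, 350) tool coords mm [-14.  -42.7   6.4]
(182, 312) tool coords mm [-29.6 -42.7 -17. ]
(434, 313) tool coords mm [-12.4  42.7  -7.9]
(434, 350) tool coords mm [-16.2  42.7   5. ]
[-143.8    0.4  -74.3]
```

```bash
python3 - <<'E'
from h import *
delta([.462,-.174,.08],-.7)
E
```

```text
shift cm [17.26 -3.53  1.03] yaw(about tool x) -0.48 or 179.52
```

servo_tool(
  rows=[
    {"xyz":[3,-0.9,0.25],"yaw":0},
    {"xyz":[3,-0.9,0.25],"yaw":0},
    {"xyz":[3,-0.9,0.25],"yaw":0},
    {"xyz":[3,-0.8,0.25],"yaw":0},
    {"xyz":[3,0,0],"yaw":0},
    {"xyz":[2.2,0,0],"yaw":0},
    {"xyz":[0,0,0],"yaw":0},
    {"xyz":[0,0,0],"yaw":0},
    {"xyz":[0,0,0],"yaw":0},
  ],
)

```text
t: 3.47
tool_pos: [0.4615, -0.1875, 0.0776]
tool_rot: [0.512, 0.49, -0.508, 0.49]
wrist_force: [-0.4, 0.1, 0.1]
finger_gap: 0.0852
```

```bash
python3 - <<'E'
from h import *
st(); p=shot("wrist","w4"); delta([.462,-.174,.0025],-.7)
E
```

```text
t 3.47 tcp [ 461.5 -187.5   77.6] xax [ 0.004  0.003 -1.   ] yaxang -2.33 F [-0.4  0.1  0.1] gap 85.2 j [-0.41  0.49  2.    0.01  0.65 -0.38]
shift cm [ 7.56 -0.1  -1.34] yaw(about tool x) -1.62 or 178.38
```

View pics/w4.png

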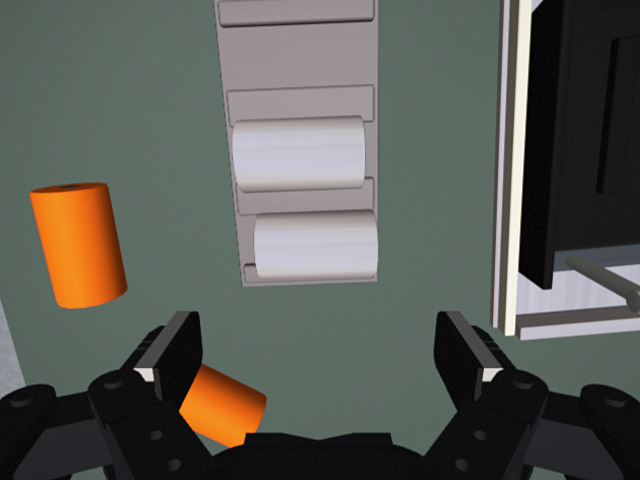

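```bash
python3 - <<'E'
from h import *
p=np.load("pics/w4.npy",allow_pickle=True).item()
for l,r,t,b in [(254,378,210,279),(232,365,116,191)]:
    L=w(p,(l,(t+b)/2),.034);Q=w(p,(r,(t+b)/2),.034);T=w(p,((l+r)/2,t),.0215);B=w(p,((l+r)/2,b),.0215)
    print(L,Q,T[1],B[1],(L[0]+Q[0])/2,(T[1]+B[1])/2)
E
```

```text
[ 0.43130232 -0.16911422  0.034     ] [ 0.49239372 -0.17170961  0.034     ] -0.15572574961664376 -0.19363316825909613 0.46184802204117037 -0.17467945893786996
[ 0.42498624 -0.12495971  0.034     ] [ 0.48630105 -0.12750916  0.034     ] -0.10950456786157127 -0.1455801199447109 0.45564364616566455 -0.1275423439031411
```

servo_tool(
  rows=[
    {"xyz":[1,0,-0.65],"yaw":-1.6},
    {"xyz":[1,0,-0.65],"yaw":0},
    {"xyz":[1.4,0,0],"yaw":0},
    {"xyz":[1.4,0,0],"yaw":0},
    {"xyz":[1.4,0,0],"yaw":0},
    {"xyz":[0.7,0,0],"yaw":0},
    {"xyz":[0,0,0],"yaw":0},
    {"xyz":[0,0,0],"yaw":0},
  ],
)

```text
t: 4.18
tool_pos: [0.4693, -0.1729, 0.0104]
tool_rot: [0.506, 0.493, -0.498, 0.504]
wrist_force: [0.3, -0.1, 0.8]
finger_gap: 0.0849
```

```bash
python3 - <<'E'
from h import *
st(); delta([.462,-.174,.0025],-.7)
E
```

```text
t 4.18 tcp [ 469.3 -172.9   10.4] xax [ 0.019 -0.003 -1.   ] yaxang -0.37 F [ 0.3 -0.1  0.8] gap 84.9 j [-0.38  0.62  2.02  0.01  0.49 -0.38]
shift cm [ 0.78 -0.74  0.11] yaw(about tool x) 0.33 or -179.67
```

servo_tool(
  rows=[
    {"xyz":[0.3,-0.4,0.1],"yaw":0},
    {"xyz":[0.3,-0.4,0],"yaw":0},
    {"xyz":[0.1,0,0],"yaw":0},
    {"xyz":[0,0,0],"yaw":0},
  ],
)

```text
t: 4.52
tool_pos: [0.4617, -0.1739, 0.0044]
tool_rot: [0.506, 0.492, -0.497, 0.505]
wrist_force: [-0.4, -0.2, -0.0]
finger_gap: 0.0855
```

```bash
python3 - <<'E'
from h import *
st(); delta([.462,-.174,.0025],-.7)
E
```

```text
t 4.52 tcp [ 461.7 -173.9    4.4] xax [ 0.022 -0.004 -1.   ] yaxang -0.32 F [-0.4 -0.2 -0. ] gap 85.5 j [-0.39  0.62  2.03  0.01  0.47 -0.39]
shift cm [0.19 0.02 0.01] yaw(about tool x) 0.38 or -179.62
```

Close.

servo_tool(
  rows=[
    {"xyz":[0.1,0,0],"yaw":0},
    {"xyz":[0,0,0],"yaw":0},
    {"xyz":[0,0,0],"yaw":0},
    {"xyz":[0,0,0],"yaw":0},
    {"xyz":[0,0,0],"yaw":0},
    {"xyz":[0,0,0],"yaw":0},
    {"xyz":[0,0,0],"yaw":0},
  ],
  grip=1,
)

```text
t: 5.1
tool_pos: [0.4625, -0.1745, 0.0047]
tool_rot: [0.506, 0.491, -0.497, 0.505]
wrist_force: [-0.3, 0.9, -1.7]
finger_gap: 0.059
```

```bash
python3 - <<'E'
from h import *
st(); p=shot("wrist","w5"); 
E
```

```text
t 5.1 tcp [ 462.5 -174.5    4.7] xax [ 0.024 -0.005 -1.   ] yaxang -0.36 F [-0.3  0.9 -1.7] gap 59.0 j [-0.39  0.62  2.03  0.01  0.46 -0.39]
```

View pics/w5.png

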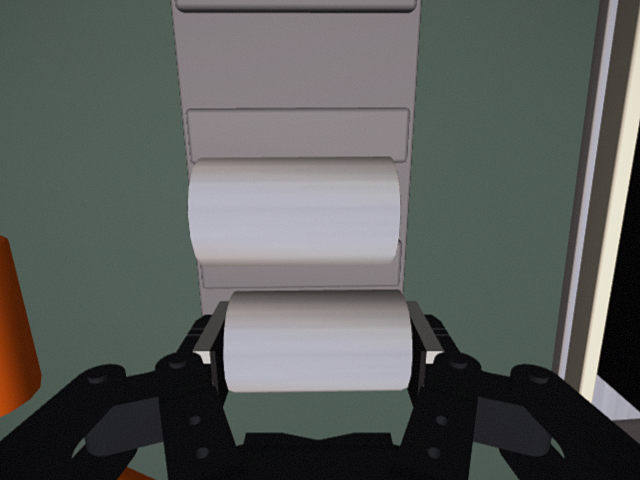

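servo_tool(
  rows=[
    {"xyz":[-1.5,0,0],"yaw":0},
    {"xyz":[-2.5,0,0],"yaw":0},
    {"xyz":[-3,0,0],"yaw":0},
    {"xyz":[-2.5,0,0],"yaw":0},
    {"xyz":[-1,0,0],"yaw":0},
    {"xyz":[0,0,0],"yaw":0},
  ],
)

```text
t: 5.65
tool_pos: [0.4579, -0.1732, 0.1115]
tool_rot: [0.505, 0.493, -0.498, 0.503]
wrist_force: [1.0, 0.1, -1.2]
finger_gap: 0.0589
```

```bash
python3 - <<'E'
from h import *
st(); p=shot("wrist","w6");
import numpy as np
t=np.radians(93.2); tr=np.array([np.cos(t),np.sin(t)]); xr=np.array([np.sin(t),-np.cos(t)])
O=np.array([.6315,-.117])
for k,x in [(0,-.0375),(1,0),(2,.0375),(3,-.01875),(4,.01875)]: print(k,O+xr*x)
E
```

```text
t 5.65 tcp [ 457.9 -173.2  111.5] xax [ 0.017 -0.002 -1.   ] yaxang -0.36 F [ 1.   0.1 -1.2] gap 58.9 j [-0.39  0.41  2.02  0.01  0.7  -0.39]
0 [ 0.59405847 -0.11909331]
1 [ 0.6315 -0.117 ]
2 [ 0.66894153 -0.11490669]
3 [ 0.61277924 -0.11804665]
4 [ 0.65022076 -0.11595335]
```

View pics/w6.png

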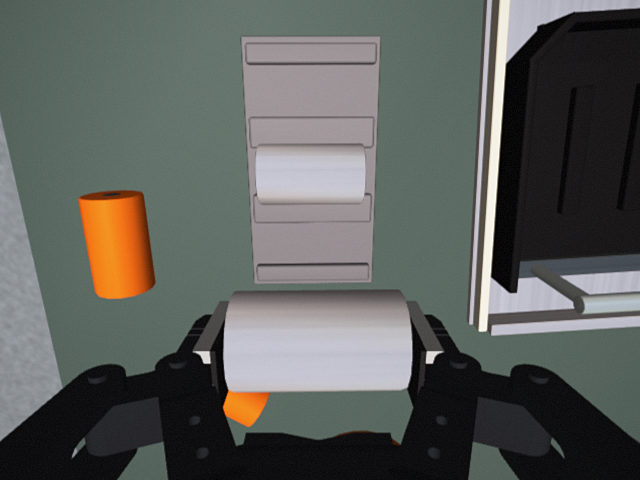

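servo_tool(
  rows=[
    {"xyz":[0,0,0],"yaw":7},
    {"xyz":[0,0,0],"yaw":7},
    {"xyz":[0,0,0],"yaw":7},
    {"xyz":[0,0,0],"yaw":7},
    {"xyz":[0,0,0],"yaw":7},
    {"xyz":[0,0,0],"yaw":7},
    {"xyz":[0,0,0],"yaw":7},
    {"xyz":[0,0,0],"yaw":7},
    {"xyz":[0,0,0],"yaw":7},
    {"xyz":[0,0,0],"yaw":7},
    {"xyz":[0,0,0],"yaw":7},
    {"xyz":[0,0,0],"yaw":7},
  ],
)

```text
t: 6.7
tool_pos: [0.4493, -0.1697, 0.0955]
tool_rot: [-0.706, -0.025, 0.708, -0.021]
wrist_force: [-0.5, -0.1, -1.1]
finger_gap: 0.059
```

```bash
python3 - <<'E'
from h import *
st(); delta([.6689,-.1149,.11],-86.8)
E
```

```text
t 6.7 tcp [ 449.3 -169.7   95.5] xax [-0.003  0.006 -1.   ] yaxang -86.3 F [-0.5 -0.1 -1.1] gap 59.0 j [-0.39  0.44  2.03  0.01  0.68  1.11]
shift cm [ -1.49  -4.06 -22.26] yaw(about tool x) 0.5 or -179.5
```

servo_tool(
  rows=[
    {"xyz":[-1.2,0,0],"yaw":0},
    {"xyz":[-1.2,-0.4,-2.2],"yaw":0},
    {"xyz":[-0.3,-0.5,-2.9],"yaw":0},
    {"xyz":[-0.2,-0.5,-2.9],"yaw":0},
    {"xyz":[-0.1,-0.5,-2.9],"yaw":0},
    {"xyz":[0,-0.5,-2.9],"yaw":0},
    {"xyz":[0,-0.5,-2.9],"yaw":0},
    {"xyz":[0,-0.5,-2.5],"yaw":0},
    {"xyz":[0,-0.5,-2],"yaw":0},
    {"xyz":[0,0,0],"yaw":0},
    {"xyz":[0,0,0],"yaw":0},
  ],
)

```text
t: 7.62
tool_pos: [0.657, -0.1127, 0.1019]
tool_rot: [-0.695, -0.025, 0.718, -0.014]
wrist_force: [-0.3, 0.2, -1.8]
finger_gap: 0.0595
```

```bash
python3 - <<'E'
from h import *
st(); delta([.6689,-.1149,.06],-86.8);shot("wrist","w7");shot("top","t7",(330,160,450,260),5)
E
```

```text
t 7.62 tcp [ 657.  -112.7  101.9] xax [-0.032  0.015 -0.999] yaxang -86.87 F [-0.3  0.2 -1.8] gap 59.5 j [-0.19  0.65  1.58  0.01  0.95  1.32]
shift cm [ 4.14  0.35 -1.31] yaw(about tool x) -0.07 or 179.93
```

View pics/w7.png

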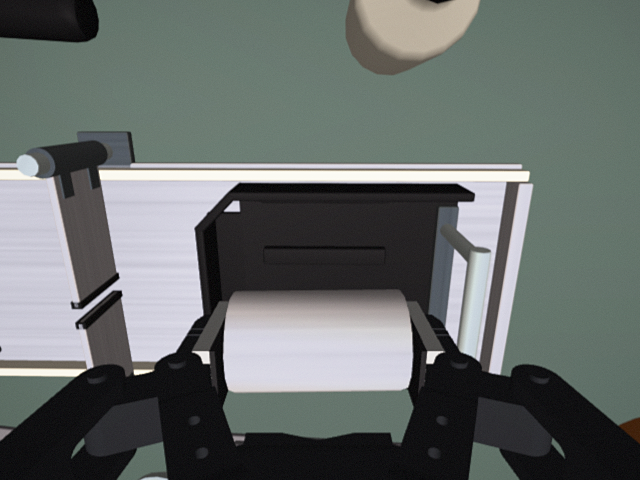

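View pics/t7.png

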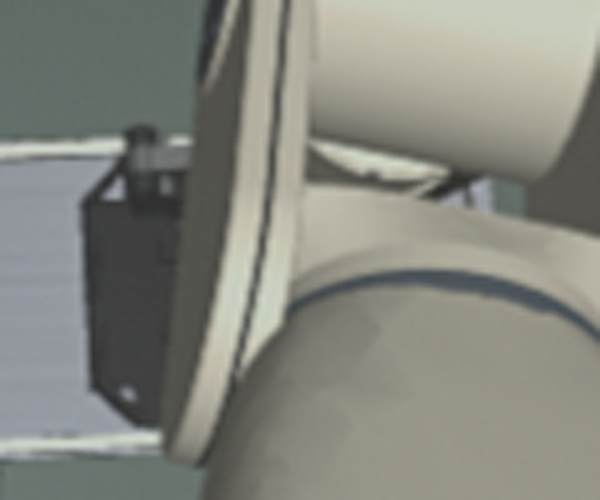

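```bash
python3 - <<'E'
from h import *
p=np.load("pics/w7.npy",allow_pickle=True).item()
for n,u,z in [("rib far L",(264,247),.017),("rib far R",(385,249),.017),("near L",(264,262),.017),("near R",(385,263),.017),("wallfar L",(240,184),.036),("wallfar R",(474,193),.036),("handle far",(480,248),.068),("stripfarL",(200,172),.022),("stripfarR",(528,176),.022),("fr edge",(197,228),.036)]:
    print(n,np.round(w(p,u,z)*1000,1))
E
```

```text
rib far L [654.7 -78.2  17. ]
rib far R [ 657.8 -151.2   17. ]
near L [644.9 -78.4  17. ]
near R [ 648.8 -152.1   17. ]
wallfar L [695.8 -67.9  36. ]
wallfar R [ 698.1 -190.8   36. ]
handle far [ 678.4 -185.7   68. ]
stripfarL [698.6 -42.8  22. ]
stripfarR [ 706.6 -224.1   22. ]
fr edge [670.3 -44.2  36. ]
```

```bash
python3 - <<'E'
from h import *
delta([.6695,-.1145,.055],-86.8)
E
```

```text
shift cm [ 4.68  0.29 -1.48] yaw(about tool x) -0.12 or 179.88
```

servo_tool(
  rows=[
    {"xyz":[0,0.1,-0.5],"yaw":0},
    {"xyz":[0,0.1,-0.5],"yaw":0},
    {"xyz":[1,0.1,-0.5],"yaw":0},
    {"xyz":[1,0,0],"yaw":0},
    {"xyz":[1,0,0],"yaw":0},
    {"xyz":[1,0,0],"yaw":0},
    {"xyz":[0.5,0,0],"yaw":0},
    {"xyz":[0,0,0],"yaw":0},
    {"xyz":[0,0,0],"yaw":0},
  ],
)

```text
t: 8.47
tool_pos: [0.6658, -0.1165, 0.0494]
tool_rot: [-0.693, -0.024, 0.72, -0.012]
wrist_force: [0.6, -0.6, -1.6]
finger_gap: 0.059
```

```bash
python3 - <<'E'
from h import *
st();delta([.6695,-.1145,.0105],-86.8);shot("wrist","w8")
E
```

```text
t 8.47 tcp [ 665.8 -116.5   49.4] xax [-0.039  0.016 -0.999] yaxang -87.1 F [ 0.6 -0.6 -1.6] gap 59.0 j [-0.19  0.73  1.56  0.01  0.88  1.32]
shift cm [ 3.87 -0.11 -0.53] yaw(about tool x) -0.3 or 179.7
```

View pics/w8.png

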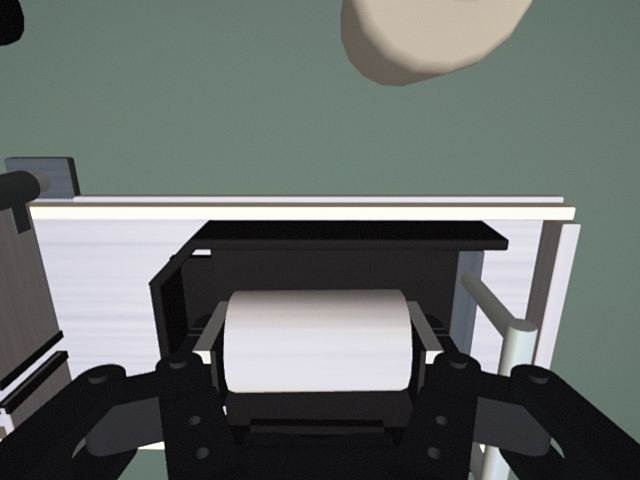

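servo_tool(
  rows=[
    {"xyz":[0.5,-0.05,-0.3],"yaw":0},
    {"xyz":[0.8,-0.05,-0.3],"yaw":0},
    {"xyz":[0.8,0,-0.1],"yaw":0},
    {"xyz":[0.7,0,0],"yaw":0},
    {"xyz":[0.4,0,0],"yaw":0},
    {"xyz":[0,0,0],"yaw":0},
    {"xyz":[0,0,0],"yaw":0},
  ],
)

```text
t: 9.1
tool_pos: [0.672, -0.1146, 0.017]
tool_rot: [-0.693, -0.024, 0.721, -0.012]
wrist_force: [-0.1, -0.7, -1.2]
finger_gap: 0.059
```

```bash
python3 - <<'E'
from h import *
st();delta([.6695,-.1145,.0105],-86.8);shot("wrist","w9")
E
```

```text
t 9.1 tcp [ 672.  -114.6   17. ] xax [-0.04   0.015 -0.999] yaxang -87.07 F [-0.1 -0.7 -1.2] gap 59.0 j [-0.19  0.79  1.55  0.01  0.85  1.32]
shift cm [ 0.66 -0.01  0.22] yaw(about tool x) -0.27 or 179.73
```

View pics/w9.png

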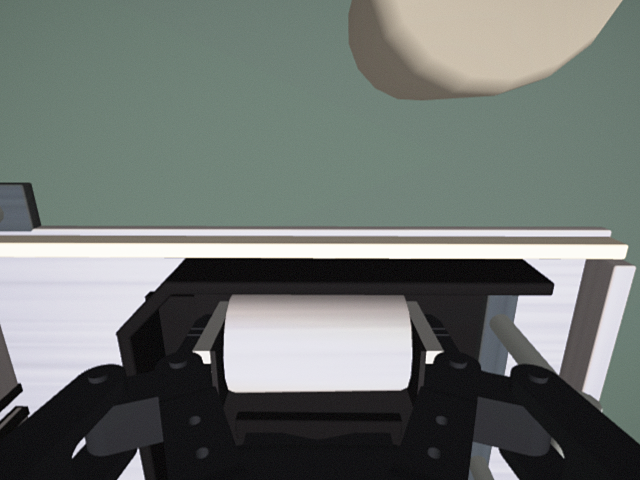

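servo_tool(
  rows=[
    {"xyz":[0.2,0,0.25],"yaw":0},
    {"xyz":[0.25,0,0],"yaw":0},
    {"xyz":[0.2,0,0],"yaw":0},
    {"xyz":[0,0,0],"yaw":0},
  ],
)

```text
t: 9.48
tool_pos: [0.6706, -0.1147, 0.0125]
tool_rot: [-0.694, -0.024, 0.72, -0.013]
wrist_force: [-0.2, 0.4, -1.7]
finger_gap: 0.0592
```

```bash
python3 - <<'E'
from h import *
st();delta([.6695,-.1145,.0105],-86.8)
E
```

```text
t 9.48 tcp [ 670.6 -114.7   12.5] xax [-0.037  0.015 -0.999] yaxang -87.06 F [-0.2  0.4 -1.7] gap 59.2 j [-0.19  0.79  1.56  0.01  0.83  1.32]
shift cm [ 0.2  -0.02  0.1 ] yaw(about tool x) -0.26 or 179.74
```

servo_tool(
  rows=[
    {"xyz":[0.2,0,0.1],"yaw":0},
    {"xyz":[0.1,0,0],"yaw":0},
    {"xyz":[0,0,0],"yaw":0},
  ],
)

```text
t: 9.73
tool_pos: [0.6709, -0.1147, 0.0125]
tool_rot: [-0.695, -0.024, 0.719, -0.013]
wrist_force: [-0.3, -0.0, -1.6]
finger_gap: 0.059
```

```bash
python3 - <<'E'
from h import *
st()
E
```

```text
t 9.73 tcp [ 670.9 -114.7   12.5] xax [-0.034  0.014 -0.999] yaxang -87.06 F [-0.3 -0.  -1.6] gap 59.0 j [-0.19  0.79  1.56  0.01  0.83  1.32]
```

servo_tool(
  rows=[
    {"xyz":[0.35,0,0.1],"yaw":0},
    {"xyz":[0.3,0,0.1],"yaw":0},
  ],
)

```text
t: 9.9
tool_pos: [0.6714, -0.1147, 0.0118]
tool_rot: [-0.697, -0.023, 0.717, -0.013]
wrist_force: [-8.5, 3.8, 28.4]
finger_gap: 0.0586
```

```bash
python3 - <<'E'
from h import *
st()
E
```

```text
t 9.9 tcp [ 671.4 -114.7   11.8] xax [-0.029  0.014 -0.999] yaxang -87.06 F [-8.5  3.8 28.4] gap 58.6 j [-0.19  0.79  1.56  0.01  0.82  1.32]
```

servo_tool(
  rows=[
    {"xyz":[-0.1,0,0],"yaw":0},
    {"xyz":[0,0,0],"yaw":0},
    {"xyz":[0,0,0],"yaw":0},
    {"xyz":[0,0,0],"yaw":0},
    {"xyz":[0,0,0],"yaw":0},
    {"xyz":[0,0,0],"yaw":0},
  ],
  grip=-0.9,
)

```text
t: 10.4
tool_pos: [0.6724, -0.1139, 0.014]
tool_rot: [-0.698, -0.024, 0.716, -0.013]
wrist_force: [-2.4, 2.0, 5.0]
finger_gap: 0.0813
```

servo_tool(
  rows=[
    {"xyz":[-1,0,0],"yaw":0},
    {"xyz":[-2,0,0],"yaw":0},
    {"xyz":[-3,0,0],"yaw":0},
    {"xyz":[-3,0,0],"yaw":0},
    {"xyz":[-2,0,0],"yaw":0},
    {"xyz":[0,0,0],"yaw":0},
  ],
)

```text
t: 10.9
tool_pos: [0.6739, -0.1169, 0.1261]
tool_rot: [-0.696, -0.023, 0.718, -0.013]
wrist_force: [1.2, 0.0, 0.7]
finger_gap: 0.0812
```

```bash
python3 - <<'E'
from h import *
st();shot("wrist","w10")
E
```

```text
t 10.9 tcp [ 673.9 -116.9  126.1] xax [-0.032  0.014 -0.999] yaxang -87.07 F [1.2 0.  0.7] gap 81.2 j [-0.19  0.64  1.53  0.01  1.01  1.32]
```

View pics/w10.png

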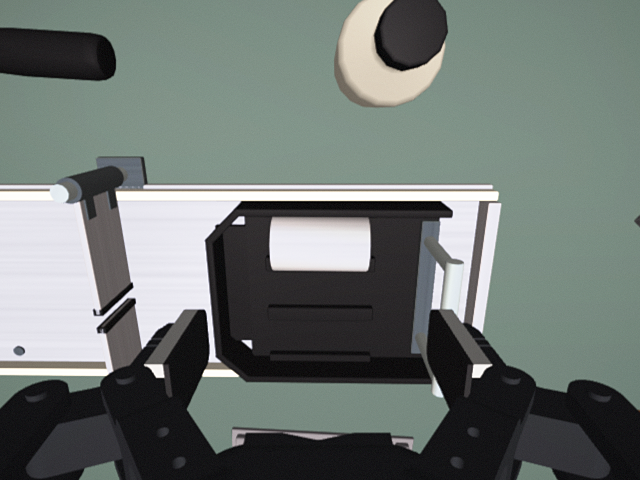

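servo_tool(
  rows=[
    {"xyz":[0,0,2.2],"yaw":-7},
    {"xyz":[0,-0.3,2.2],"yaw":-7},
    {"xyz":[0,-0.6,2.1],"yaw":-7},
    {"xyz":[0,-0.8,2.0],"yaw":-7},
    {"xyz":[0,-1.1,1.9],"yaw":-7},
    {"xyz":[0,-1.3,1.7],"yaw":-7},
    {"xyz":[0,-1.5,1.6],"yaw":-7},
    {"xyz":[0,-1.7,1.4],"yaw":-7},
    {"xyz":[0,-1.9,1.2],"yaw":-7},
    {"xyz":[0,-2,0.9],"yaw":-7},
    {"xyz":[0,-2.1,0.7],"yaw":-7},
    {"xyz":[0,-2.2,0.4],"yaw":-7},
  ],
)

```text
t: 11.95
tool_pos: [0.3946, -0.1265, 0.1233]
tool_rot: [-0.497, -0.51, 0.512, -0.48]
wrist_force: [-0.3, 0.6, 0.5]
finger_gap: 0.0813
```

```bash
python3 - <<'E'
from h import *
st();shot("wrist","w11");delta([.4562,-.128,.08],-.7)
E
```

```text
t 11.95 tcp [ 394.6 -126.5  123.3] xax [-0.044  0.016 -0.999] yaxang -1.08 F [-0.3  0.6  0.5] gap 81.3 j [-0.34  0.32  2.13  0.    0.74 -0.32]
shift cm [3.91 6.92 0.26] yaw(about tool x) 0.14 or -179.86
```

View pics/w11.png

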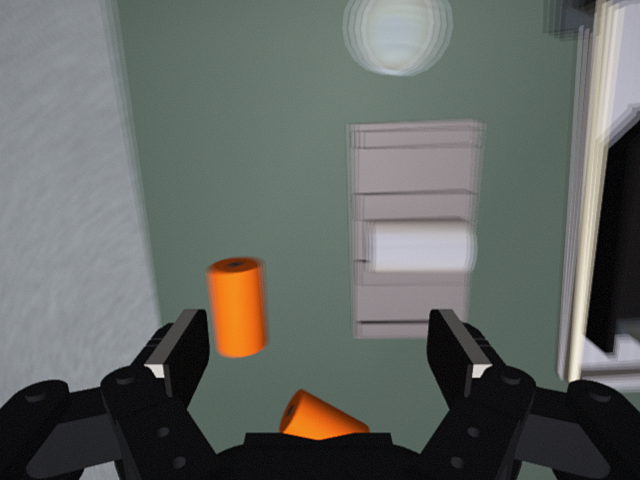

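servo_tool(
  rows=[
    {"xyz":[0.3,1.2,0],"yaw":0},
    {"xyz":[0.3,1.2,0],"yaw":0},
    {"xyz":[0.5,1.2,0],"yaw":0},
    {"xyz":[0.5,1.2,0],"yaw":0},
    {"xyz":[0.5,1.2,0],"yaw":0},
    {"xyz":[0.5,1.0,0],"yaw":0},
    {"xyz":[1,0,0],"yaw":0},
    {"xyz":[0,0,0],"yaw":0},
    {"xyz":[0,0,0],"yaw":0},
  ],
)

```text
t: 12.75
tool_pos: [0.4655, -0.1252, 0.0743]
tool_rot: [0.495, 0.514, -0.512, 0.478]
wrist_force: [0.3, 0.3, 0.2]
finger_gap: 0.0809
```

```bash
python3 - <<'E'
from h import *
st();shot("wrist","w12");delta([.4562,-.128,.08],-.7)
E
```

```text
t 12.75 tcp [ 465.5 -125.2   74.3] xax [-0.053  0.018 -0.998] yaxang -0.82 F [0.3 0.3 0.2] gap 80.9 j [-0.29  0.49  2.    0.    0.7  -0.28]
shift cm [-0.53 -0.9   0.3 ] yaw(about tool x) -0.12 or 179.88
```

View pics/w12.png

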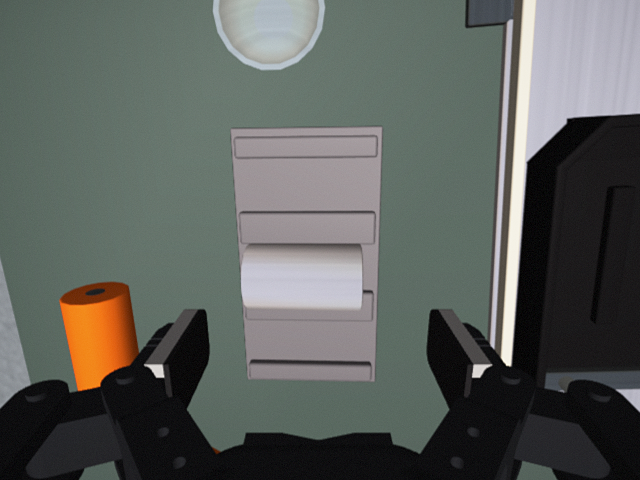

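servo_tool(
  rows=[
    {"xyz":[1.4,-0.4,0.1],"yaw":0},
    {"xyz":[1.4,-0.4,0.1],"yaw":0},
    {"xyz":[1.4,0,0],"yaw":0},
    {"xyz":[0,0,0],"yaw":0},
    {"xyz":[0,0,0],"yaw":0},
  ],
)

```text
t: 13.22
tool_pos: [0.4532, -0.1263, 0.0329]
tool_rot: [0.495, 0.513, -0.512, 0.478]
wrist_force: [-0.0, -1.0, 0.5]
finger_gap: 0.0813
```

```bash
python3 - <<'E'
from h import *
st();delta([.4562,-.128,.0045],-.7)
p=np.load("pics/w12.npy",allow_pickle=True).item()
l,r,t,b=(241,363,243,310)
L=w(p,(l,(t+b)/2),.034);Q=w(p,(r,(t+b)/2),.034);T=w(p,((l+r)/2,t),.0215);B=w(p,((l+r)/2,b),.0215)
print(L,Q,T[1],B[1],(L[0]+Q[0])/2,(T[1]+B[1])/2)
E
```

```text
t 13.22 tcp [ 453.2 -126.3   32.9] xax [-0.053  0.018 -0.998] yaxang -0.88 F [-0.  -1.   0.5] gap 81.3 j [-0.3   0.56  2.03  0.    0.6  -0.29]
shift cm [2.82 0.45 0.22] yaw(about tool x) -0.18 or 179.82
[ 0.42506323 -0.12331625  0.034     ] [ 0.48603307 -0.12301807  0.034     ] -0.10936493297826974 -0.14728898614270555 0.4555481490710247 -0.12832695956048765
```

servo_tool(
  rows=[
    {"xyz":[-4,0,0],"yaw":0},
    {"xyz":[-4,0,0],"yaw":0},
    {"xyz":[-4,0,0],"yaw":0},
  ],
)

```text
t: 13.47
tool_pos: [0.4522, -0.1264, 0.1476]
tool_rot: [0.491, 0.521, -0.517, 0.47]
wrist_force: [0.3, -0.5, -0.5]
finger_gap: 0.0812
```

```bash
python3 - <<'E'
from h import *
st()
E
```

```text
t 13.47 tcp [ 452.2 -126.4  147.6] xax [-0.076  0.026 -0.997] yaxang -0.89 F [ 0.3 -0.5 -0.5] gap 81.2 j [-0.3   0.36  1.98  0.    0.89 -0.28]
```

servo_tool(
  rows=[
    {"xyz":[0,0,0],"yaw":0},
    {"xyz":[0,0,0],"yaw":0},
  ],
)

```text
t: 13.63
tool_pos: [0.4571, -0.128, 0.1569]
tool_rot: [0.493, 0.516, -0.514, 0.475]
wrist_force: [-0.2, 0.8, -0.2]
finger_gap: 0.0811
```

```bash
python3 - <<'E'
from h import *
st()
E
```

```text
t 13.63 tcp [ 457.1 -128.   156.9] xax [-0.062  0.021 -0.998] yaxang -0.92 F [-0.2  0.8 -0.2] gap 81.1 j [-0.3   0.34  1.97  0.    0.89 -0.28]
```

servo_tool(
  rows=[
    {"xyz":[4,0,0],"yaw":0},
    {"xyz":[4,0,0],"yaw":0},
  ],
)

```text
t: 13.8
tool_pos: [0.4608, -0.129, 0.0849]
tool_rot: [-0.498, -0.509, 0.511, -0.482]
wrist_force: [0.1, -0.0, -0.9]
finger_gap: 0.0811
```

```bash
python3 - <<'E'
from h import *
st()
E
```

```text
t 13.8 tcp [ 460.8 -129.    84.9] xax [-0.04   0.014 -0.999] yaxang -0.95 F [ 0.1 -0.  -0.9] gap 81.1 j [-0.3   0.47  2.01  0.    0.71 -0.28]
```

servo_tool(
  rows=[
    {"xyz":[0,0,0],"yaw":0},
    {"xyz":[0,0,0],"yaw":0},
  ],
)

```text
t: 13.97
tool_pos: [0.4563, -0.1277, 0.0802]
tool_rot: [0.496, 0.513, -0.512, 0.479]
wrist_force: [0.3, 0.5, 0.1]
finger_gap: 0.0812
```

```bash
python3 - <<'E'
from h import *
st()
E
```

```text
t 13.97 tcp [ 456.3 -127.7   80.2] xax [-0.051  0.018 -0.999] yaxang -0.96 F [0.3 0.5 0.1] gap 81.2 j [-0.3   0.47  2.02  0.    0.71 -0.28]
```

servo_tool(
  rows=[
    {"xyz":[-1,0,0],"yaw":0},
    {"xyz":[-1,0,0],"yaw":0},
    {"xyz":[-1,0,0],"yaw":0},
    {"xyz":[-1,0,0],"yaw":0},
    {"xyz":[-1,0,0],"yaw":0},
    {"xyz":[-1,0,0],"yaw":0},
    {"xyz":[-1,0,0],"yaw":0},
    {"xyz":[-1,0,0],"yaw":0},
    {"xyz":[0,0,0],"yaw":0},
    {"xyz":[4,0,0],"yaw":0},
    {"xyz":[4,0,0],"yaw":0},
    {"xyz":[0,0,0],"yaw":0},
  ],
)

```text
t: 14.97
tool_pos: [0.4674, -0.1312, 0.111]
tool_rot: [-0.501, -0.503, 0.507, -0.489]
wrist_force: [-1.5, 0.4, -1.5]
finger_gap: 0.0813
```

```bash
python3 - <<'E'
from h import *
st()
E
```

```text
t 14.97 tcp [ 467.4 -131.2  111. ] xax [-0.02   0.008 -1.   ] yaxang -0.98 F [-1.5  0.4 -1.5] gap 81.3 j [-0.3   0.42  2.    0.    0.74 -0.28]
```

servo_tool(
  rows=[
    {"xyz":[-1,0,0],"yaw":0},
    {"xyz":[-1,0,0],"yaw":0},
    {"xyz":[-1,0,0],"yaw":0},
    {"xyz":[-1,0,0],"yaw":0},
    {"xyz":[-1,0,0],"yaw":0},
    {"xyz":[-1,0,0],"yaw":0},
    {"xyz":[-1,0,0],"yaw":0},
    {"xyz":[-1,0,0],"yaw":0},
    {"xyz":[0,0,0],"yaw":0},
    {"xyz":[4,0,0],"yaw":0},
    {"xyz":[4,0,0],"yaw":0},
    {"xyz":[0,0,0],"yaw":0},
  ],
)

```text
t: 15.97
tool_pos: [0.4778, -0.1344, 0.1487]
tool_rot: [0.507, 0.492, -0.502, 0.499]
wrist_force: [-1.2, 0.2, -0.8]
finger_gap: 0.0817
```

```bash
python3 - <<'E'
from h import *
st()
E
```

```text
t 15.97 tcp [ 477.8 -134.4  148.7] xax [ 0.012 -0.002 -1.   ] yaxang -0.98 F [-1.2  0.2 -0.8] gap 81.7 j [-0.3   0.35  1.98  0.    0.8  -0.28]
```

```bash
python3 - <<'E'
from h import *
delta([.4558,-.128,.04],-.7)
E
```

```text
shift cm [10.84 -2.34 -0.62] yaw(about tool x) -0.28 or 179.72
```

servo_tool(
  rows=[
    {"xyz":[1.2,-0.3,-0.1],"yaw":0},
    {"xyz":[1.2,-0.3,-0.1],"yaw":0},
    {"xyz":[1.2,-0.3,-0.1],"yaw":0},
    {"xyz":[1.2,-0.3,-0.1],"yaw":0},
    {"xyz":[1.2,-0.3,-0.1],"yaw":0},
    {"xyz":[1.2,-0.3,-0.1],"yaw":0},
    {"xyz":[1.2,-0.3,0],"yaw":0},
    {"xyz":[1.2,-0.2,0],"yaw":0},
    {"xyz":[1,0,0],"yaw":0},
    {"xyz":[0,0,0],"yaw":0},
    {"xyz":[0,0,0],"yaw":0},
  ],
)

```text
t: 16.88
tool_pos: [0.466, -0.1311, 0.0624]
tool_rot: [0.509, 0.487, -0.499, 0.504]
wrist_force: [-0.2, 0.5, 0.3]
finger_gap: 0.0811
```

```bash
python3 - <<'E'
from h import *
st();delta([.4558,-.128,.0045],-.7)
E
```

```text
t 16.88 tcp [ 466.  -131.1   62.4] xax [ 0.027 -0.006 -1.   ] yaxang -0.97 F [-0.2  0.5  0.3] gap 81.1 j [-0.3   0.49  2.05  0.    0.57 -0.29]
shift cm [ 5.76 -1.18 -0.32] yaw(about tool x) -0.27 or 179.73
```

servo_tool(
  rows=[
    {"xyz":[0,-0.7,-0.2],"yaw":0},
    {"xyz":[0.8,-0.7,-0.2],"yaw":0},
    {"xyz":[1,-0.2,0],"yaw":0},
    {"xyz":[1,0,0],"yaw":0},
    {"xyz":[1,0,0],"yaw":0},
    {"xyz":[1,0,0],"yaw":0},
    {"xyz":[0.7,0,0],"yaw":0},
    {"xyz":[0,0,0],"yaw":0},
    {"xyz":[0,0,0],"yaw":0},
  ],
)

```text
t: 17.63
tool_pos: [0.4543, -0.128, 0.0065]
tool_rot: [0.51, 0.486, -0.498, 0.506]
wrist_force: [0.3, -0.1, 0.6]
finger_gap: 0.0814
```

```bash
python3 - <<'E'
from h import *
st();delta([.4558,-.128,.0045],-.7); shot("wrist","w13")
E
```

```text
t 17.63 tcp [ 454.3 -128.     6.5] xax [ 0.033 -0.008 -0.999] yaxang -0.96 F [ 0.3 -0.1  0.6] gap 81.4 j [-0.3   0.6   2.09  0.    0.42 -0.29]
shift cm [ 0.2   0.14 -0.01] yaw(about tool x) -0.26 or 179.74
```

View pics/w13.png

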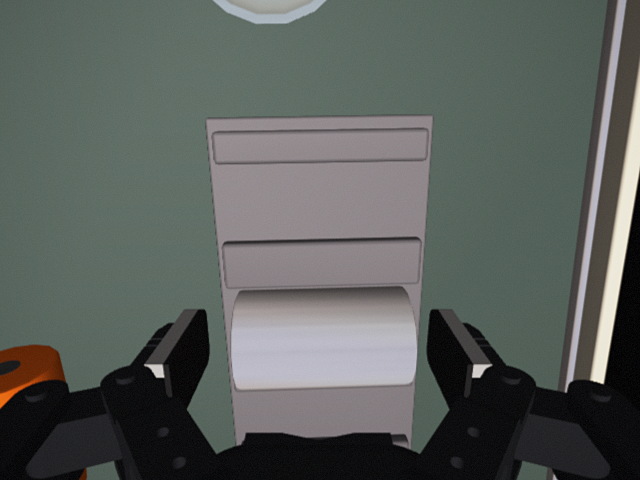

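Fingers straddle the pillar ends (232..415) nicely centred. Close and lift.

servo_tool(
  rows=[
    {"xyz":[0,0.1,0],"yaw":0},
    {"xyz":[0,0,0],"yaw":0},
    {"xyz":[0,0,0],"yaw":0},
    {"xyz":[0,0,0],"yaw":0},
    {"xyz":[0,0,0],"yaw":0},
    {"xyz":[0,0,0],"yaw":0},
  ],
  grip=1,
)

```text
t: 18.18
tool_pos: [0.4562, -0.1282, 0.0083]
tool_rot: [0.511, 0.485, -0.498, 0.506]
wrist_force: [-0.6, 1.3, -1.5]
finger_gap: 0.0594
```

```bash
python3 - <<'E'
from h import *
st()
E
```

```text
t 18.18 tcp [ 456.2 -128.2    8.3] xax [ 0.035 -0.009 -0.999] yaxang -0.95 F [-0.6  1.3 -1.5] gap 59.4 j [-0.3   0.6   2.08  0.    0.43 -0.29]
```

servo_tool(
  rows=[
    {"xyz":[-1.5,0,0],"yaw":0},
    {"xyz":[-2,0,0],"yaw":0},
    {"xyz":[-2,0,0],"yaw":0},
    {"xyz":[-2,0,0],"yaw":0},
    {"xyz":[-2,0,0],"yaw":0},
    {"xyz":[-2,0,0],"yaw":0},
    {"xyz":[-1.5,0,0],"yaw":0},
    {"xyz":[0,0,0],"yaw":0},
  ],
)

```text
t: 18.85
tool_pos: [0.45, -0.1266, 0.1426]
tool_rot: [0.51, 0.486, -0.498, 0.505]
wrist_force: [0.9, 0.8, -1.4]
finger_gap: 0.0592
```

```bash
python3 - <<'E'
from h import *
st();delta([.632,-.116,.14],-86.8)
E
```

```text
t 18.85 tcp [ 450.  -126.6  142.6] xax [ 0.031 -0.008 -0.999] yaxang -0.96 F [ 0.9  0.8 -1.4] gap 59.2 j [-0.3   0.32  2.05  0.    0.73 -0.29]
shift cm [ 0.81 18.16 -1.37] yaw(about tool x) 85.84 or -94.16
```

servo_tool(
  rows=[
    {"xyz":[-0.1,1.5,0],"yaw":7.1},
    {"xyz":[-0.1,1.5,-0.2],"yaw":7.1},
    {"xyz":[-0.1,1.4,-0.4],"yaw":7.1},
    {"xyz":[-0.1,1.4,-0.6],"yaw":7.1},
    {"xyz":[-0.1,1.3,-0.7],"yaw":7.1},
    {"xyz":[-0.1,1.2,-0.9],"yaw":7.1},
    {"xyz":[-0.1,1.1,-1.0],"yaw":7.1},
    {"xyz":[-0.1,0.9,-1.2],"yaw":7.1},
    {"xyz":[-0.1,0.8,-1.3],"yaw":7.1},
    {"xyz":[-0.1,0.6,-1.4],"yaw":7.1},
    {"xyz":[-0.1,0.4,-1.4],"yaw":7.1},
    {"xyz":[-0.1,0.2,-1.5],"yaw":7.1},
  ],
)

```text
t: 19.85
tool_pos: [0.6282, -0.1239, 0.1467]
tool_rot: [0.713, 0.016, -0.701, 0.02]
wrist_force: [-0.3, 0.1, -0.9]
finger_gap: 0.0592
```

servo_tool(
  rows=[
    {"xyz":[0,0,0],"yaw":0},
    {"xyz":[0,0,0],"yaw":0},
  ],
)

```text
t: 20.02
tool_pos: [0.63, -0.1236, 0.144]
tool_rot: [0.713, 0.015, -0.701, 0.019]
wrist_force: [-1.3, 0.8, -1.5]
finger_gap: 0.0596
```

```bash
python3 - <<'E'
from h import *
st();delta([.632,-.116,.10],-86.8)
E
```

```text
t 20.02 tcp [ 630.  -123.6  144. ] xax [ 0.016 -0.004 -1.   ] yaxang -87.25 F [-1.3  0.8 -1.5] gap 59.6 j [-0.21  0.54  1.66 -0.    0.92  1.31]
shift cm [ 4.4  -0.77 -0.17] yaw(about tool x) -0.45 or 179.55
```

```bash
python3 - <<'E'
from h import *
shot("wrist","w14")
p=np.load("pics/w10.npy",allow_pickle=True).item()
for u in [(270,243),(370,243)]: print(w(p,u,.040))
for u in [(320,215),(320,271)]: print(w(p,u,.0285))
E
```

```text
[ 0.6740596  -0.08588579  0.04      ]
[ 0.67742988 -0.14619801  0.04      ]
[ 0.69017118 -0.11523192  0.0285    ]
[ 0.65271776 -0.11720086  0.0285    ]
```

View pics/w14.png

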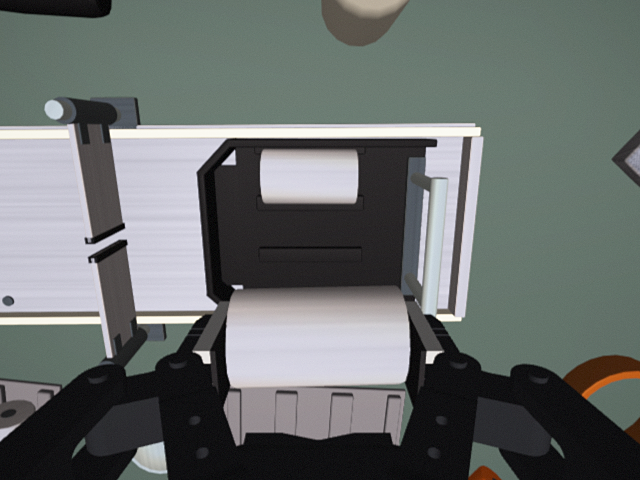

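```bash
python3 - <<'E'
from h import *
delta([.6335,-.117,.05],-86.8)
E
```

```text
shift cm [ 9.39 -0.69 -0.25] yaw(about tool x) -0.45 or 179.55
```

servo_tool(
  rows=[
    {"xyz":[1.2,-0.2,-0.1],"yaw":0},
    {"xyz":[1.2,-0.3,-0.1],"yaw":0},
    {"xyz":[1.2,-0.3,-0.1],"yaw":0},
    {"xyz":[1.2,-0.1,0],"yaw":0},
    {"xyz":[1.2,0,0],"yaw":0},
    {"xyz":[1.2,0,0],"yaw":0},
    {"xyz":[1.2,0,0],"yaw":0},
    {"xyz":[1,0,0],"yaw":0},
    {"xyz":[0,0,0],"yaw":0},
    {"xyz":[0,0,0],"yaw":0},
  ],
)

```text
t: 20.9
tool_pos: [0.6278, -0.1133, 0.0353]
tool_rot: [0.709, 0.019, -0.704, 0.02]
wrist_force: [-0.1, -0.5, -1.1]
finger_gap: 0.059
```

```bash
python3 - <<'E'
from h import *
st();delta([.6335,-.117,.018],-86.8);shot("wrist","w15")
E
```

```text
t 20.9 tcp [ 627.8 -113.3   35.3] xax [ 0.007 -0.002 -1.   ] yaxang -86.84 F [-0.1 -0.5 -1.1] gap 59.0 j [-0.2   0.7   1.69 -0.    0.74  1.32]
shift cm [ 1.73  0.4  -0.54] yaw(about tool x) -0.04 or 179.96
```

View pics/w15.png

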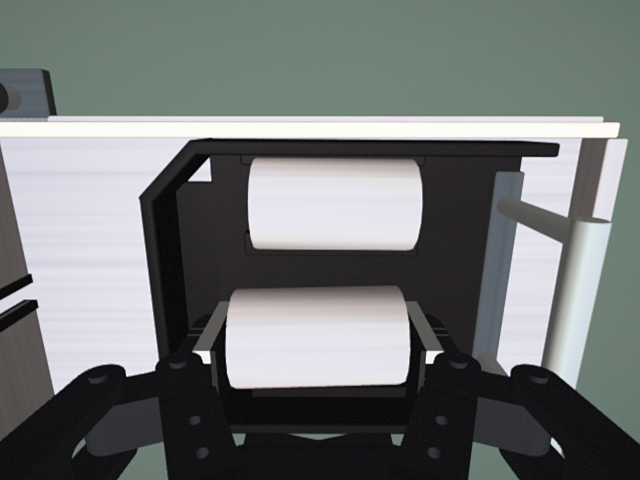

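servo_tool(
  rows=[
    {"xyz":[0,0.25,-0.4],"yaw":0},
    {"xyz":[0,0.25,-0.3],"yaw":0},
    {"xyz":[0.5,0,0],"yaw":0},
    {"xyz":[0.6,0,0],"yaw":0},
    {"xyz":[0.5,0,0],"yaw":0},
    {"xyz":[0,0,0],"yaw":0},
    {"xyz":[0,0,0],"yaw":0},
  ],
)

```text
t: 21.53
tool_pos: [0.6378, -0.1194, 0.0211]
tool_rot: [0.711, 0.018, -0.703, 0.021]
wrist_force: [-0.3, -1.1, -1.0]
finger_gap: 0.0594
```

```bash
python3 - <<'E'
from h import *
st();delta([.6335,-.117,.015],-86.8)
p=np.load("pics/w15.npy",allow_pickle=True).item()
for u in [(249,204),(421,204)]: print(w(p,u,.040))
for u in [(335,157),(335,250)]: print(w(p,u,.0285))
E
```

```text
t 21.53 tcp [ 637.8 -119.4   21.1] xax [ 0.012 -0.004 -1.   ] yaxang -86.87 F [-0.3 -1.1 -1. ] gap 59.4 j [-0.2   0.73  1.67 -0.    0.73  1.31]
shift cm [ 0.6  -0.26  0.43] yaw(about tool x) -0.07 or 179.93
[ 0.67268271 -0.08566726  0.04      ]
[ 0.67599005 -0.14681235  0.04      ]
[ 0.68989307 -0.11569418  0.0285    ]
[ 0.6536599  -0.11811985  0.0285    ]
```

servo_tool(
  rows=[
    {"xyz":[0,-0.15,0.25],"yaw":0},
    {"xyz":[0,-0.1,0.2],"yaw":0},
    {"xyz":[0,0,0],"yaw":0},
  ],
)

```text
t: 21.78
tool_pos: [0.6329, -0.1168, 0.0207]
tool_rot: [0.711, 0.018, -0.703, 0.021]
wrist_force: [-0.6, 0.0, -0.5]
finger_gap: 0.0587
```

```bash
python3 - <<'E'
from h import *
st();delta([.6335,-.117,.015],-86.8)
E
```

```text
t 21.78 tcp [ 632.9 -116.8   20.7] xax [ 0.012 -0.003 -1.   ] yaxang -86.87 F [-0.6  0.  -0.5] gap 58.7 j [-0.2   0.72  1.69 -0.    0.72  1.32]
shift cm [ 0.58  0.02 -0.06] yaw(about tool x) -0.07 or 179.93
```

servo_tool(
  rows=[
    {"xyz":[0.3,0,0],"yaw":0},
    {"xyz":[0.35,0,0],"yaw":0},
    {"xyz":[0.3,0,0],"yaw":0},
  ],
)

```text
t: 22.03
tool_pos: [0.634, -0.1168, 0.0141]
tool_rot: [0.712, 0.018, -0.702, 0.021]
wrist_force: [0.0, -1.4, 15.2]
finger_gap: 0.059
```

```bash
python3 - <<'E'
from h import *
st()
E
```

```text
t 22.03 tcp [ 634.  -116.8   14.1] xax [ 0.014 -0.004 -1.   ] yaxang -86.85 F [ 0.  -1.4 15.2] gap 59.0 j [-0.2   0.74  1.68 -0.    0.71  1.32]
```

servo_tool(
  rows=[
    {"xyz":[0,0,0],"yaw":0},
    {"xyz":[0,0,0],"yaw":0},
    {"xyz":[0,0,0],"yaw":0},
    {"xyz":[0,0,0],"yaw":0},
    {"xyz":[0,0,0],"yaw":0},
  ],
  grip=-0.9,
)

```text
t: 22.45
tool_pos: [0.6355, -0.1169, 0.0151]
tool_rot: [0.713, 0.018, -0.701, 0.021]
wrist_force: [0.4, 0.5, 0.4]
finger_gap: 0.0815
```

servo_tool(
  rows=[
    {"xyz":[-1,0,0],"yaw":0},
    {"xyz":[-2,0,0],"yaw":0},
    {"xyz":[-2,0,0],"yaw":0},
    {"xyz":[-2,0,0],"yaw":0},
    {"xyz":[-2,0,0],"yaw":0},
    {"xyz":[-2,0,0],"yaw":0},
    {"xyz":[-2,0,0],"yaw":0},
    {"xyz":[-1,0,0],"yaw":0},
    {"xyz":[0,0,0],"yaw":0},
  ],
)

```text
t: 23.2
tool_pos: [0.6313, -0.116, 0.1626]
tool_rot: [0.711, 0.018, -0.702, 0.021]
wrist_force: [0.7, -0.8, 0.1]
finger_gap: 0.0809
```

```bash
python3 - <<'E'
from h import *
st();shot("wrist","w16");delta([.455,.10,.20],-.7);
E
```

```text
t 23.2 tcp [ 631.3 -116.   162.6] xax [ 0.013 -0.004 -1.   ] yaxang -86.85 F [ 0.7 -0.8  0.1] gap 80.9 j [-0.2   0.52  1.65 -0.    0.96  1.32]
shift cm [ -4.12 -22.52  16.34] yaw(about tool x) -86.14 or 93.86
```

View pics/w16.png

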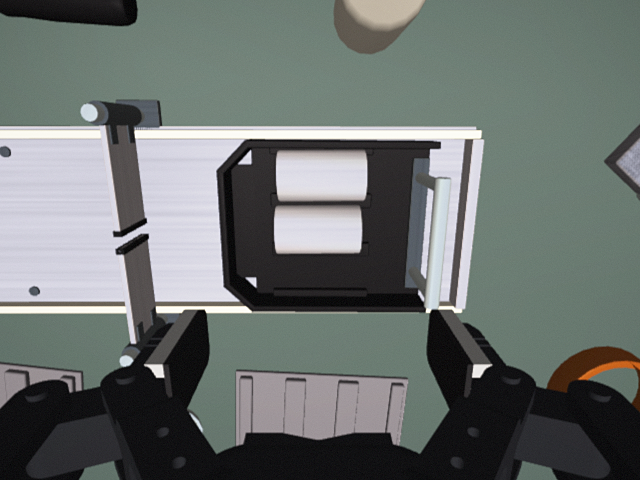

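```bash
python3 - <<'E'
import cv2
im=cv2.imread("pics/w16_raw.png")
cv2.imwrite("pics/z.png",cv2.resize(im[135:315,210:460],None,fx=3.2,fy=3.2,interpolation=cv2.INTER_CUBIC))
E
```

```text
(no output)
```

View pics/z.png

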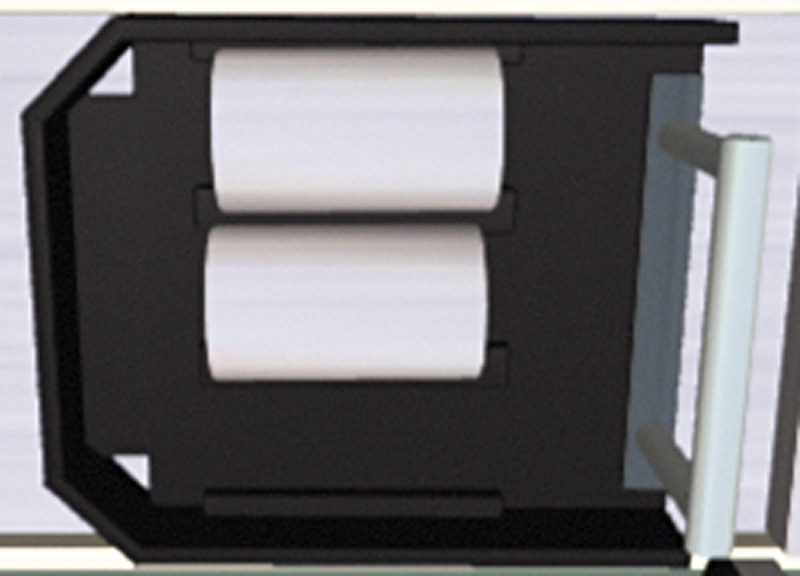

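```bash
python3 - <<'E'
from h import *
p=np.load("pics/w16.npy",allow_pickle=True).item()
f=lambda a,b:(a/3.2+210,b/3.2+135)
a=np.radians(93.2);tr=np.array([np.cos(a),np.sin(a)]);xr=np.array([np.sin(a),-np.cos(a)])
O=np.array([.634,-.117])
def c(u,z): 
    q=w(p,f(*u),z)[:2]-O; return np.round([q@xr*1000,q@tr*1000],1)
for n,u,z in [("p1L",(212,130),.043),("p1R",(502,130),.043),("p2L",(205,303),.043),("p2R",(486,303),.043),("p1top",(357,47),.0285),("p1bot",(357,212),.0285),("p2top",(346,225),.0285),("p2bot",(346,381),.0285),("barT",(746,140),.068),("barB",(710,548),.068),("rib1",(195,210),.017),("rib1R",(515,210),.017),("rib2R",(508,365),.017),("rib3",(205,500),.017),("rib3R",(502,500),.017),("wallend",(738,32),.036),("frontT",(113,22),.036),("fwallT",(22,116),.036),("fwallB",(45,485),.036)]:
    print(n,c(u,z))
E
```

```text
p1L [39.7 28.6]
p1R [ 39.6 -31.3]
p2L [ 3.  31.2]
p2R [  2.8 -29. ]
p1top [55.6 -1.5]
p1bot [20.  -1.6]
p2top [17.1  0.9]
p2bot [-19.2   0.9]
barT [ 40.5 -73.9]
barB [-42.9 -73.7]
rib1 [18.5 35.6]
rib1R [ 18.4 -38.2]
rib2R [-19.  -37.8]
rib3 [-53.5  35.6]
rib3R [-53.8 -37.5]
wallend [ 58.9 -80.5]
frontT [61.1 49. ]
fwallT [41.9 69.2]
fwallB [-41.6  69.9]
```

servo_tool(
  rows=[
    {"xyz":[-0.4,-1.1,1.4],"yaw":-7.1},
    {"xyz":[-0.4,-1.2,1.3],"yaw":-7.1},
    {"xyz":[-0.4,-1.4,1.1],"yaw":-7.1},
    {"xyz":[-0.4,-1.5,1.0],"yaw":-7.1},
    {"xyz":[-0.4,-1.6,0.8],"yaw":-7.1},
    {"xyz":[-0.3,-1.7,0.6],"yaw":-7.1},
    {"xyz":[-0.3,-1.8,0.3],"yaw":-7.1},
    {"xyz":[-0.3,-1.8,0.1],"yaw":-7.1},
    {"xyz":[-0.3,-1.8,-0.1],"yaw":-7.1},
    {"xyz":[-0.3,-1.8,-0.3],"yaw":-7.1},
    {"xyz":[0,-1.7,-0.5],"yaw":-7.1},
    {"xyz":[0,-1.6,-0.7],"yaw":-7.1},
  ],
)

```text
t: 24.25
tool_pos: [0.4348, 0.0035, 0.1815]
tool_rot: [-0.501, -0.498, 0.506, -0.495]
wrist_force: [0.3, -0.1, -0.8]
finger_gap: 0.0813
```

servo_tool(
  rows=[
    {"xyz":[0,0,-1],"yaw":0},
    {"xyz":[0,0,-1],"yaw":0},
    {"xyz":[0,0,0],"yaw":0},
    {"xyz":[0,0,0],"yaw":0},
  ],
)

```text
t: 24.58
tool_pos: [0.4314, 0.0262, 0.1786]
tool_rot: [-0.499, -0.5, 0.508, -0.493]
wrist_force: [-0.2, 1.1, 0.2]
finger_gap: 0.0809
```

```bash
python3 - <<'E'
from h import *
st();shot("wrist","w17")
E
```

```text
t 24.58 tcp [431.4  26.2 178.6] xax [-0.015 -0.002 -1.   ] yaxang -0.86 F [-0.2  1.1  0.2] gap 80.9 j [ 0.03  0.23  2.07 -0.    0.86  0.05]
```

View pics/w17.png

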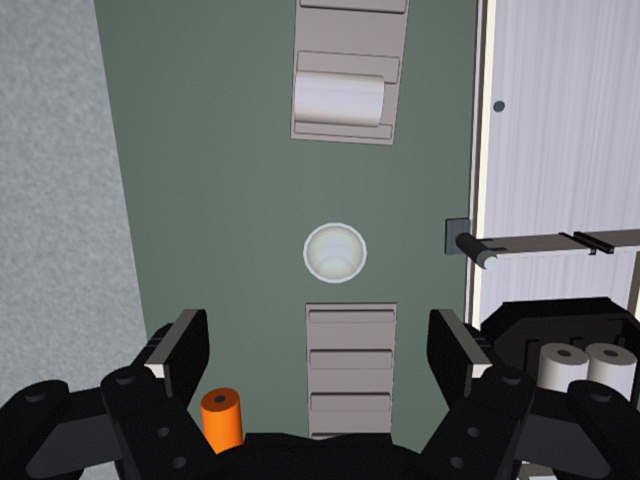

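```bash
python3 - <<'E'
from h import *
p=np.load("pics/w17.npy",allow_pickle=True).item()
L=w(p,(294,96),.036);Q=w(p,(384,100),.036);T=w(p,(339,71),.0215);B=w(p,(339,125),.0215)
print(L,Q,T,B,(L[0]+Q[0])/2,(T[1]+B[1])/2,np.degrees(np.arctan2(*(Q-L)[[1,0]])))
delta([.441,.113,.08],-4.2)
E
```

```text
[0.41485472 0.11797143 0.036     ] [0.47576099 0.11442815 0.036     ] [0.44583891 0.13473858 0.0215    ] [0.44584173 0.09856793 0.0215    ] 0.44530785522835303 0.11665325615614905 -3.3294851134494436
shift cm [ 9.83  0.97 -8.73] yaw(about tool x) 3.34 or -176.66
```

servo_tool(
  rows=[
    {"xyz":[0.5,0.2,-1.2],"yaw":1.6},
    {"xyz":[1,0.2,-1.2],"yaw":1.6},
    {"xyz":[1.3,0.2,-1.2],"yaw":0},
    {"xyz":[1.3,0.2,-1.2],"yaw":0},
    {"xyz":[1.3,0.2,-1.2],"yaw":0},
    {"xyz":[1.3,0.2,-1.2],"yaw":0},
    {"xyz":[1.2,0.1,-1],"yaw":0},
    {"xyz":[1,0,-0.7],"yaw":0},
    {"xyz":[0,0,0],"yaw":0},
    {"xyz":[0,0,0],"yaw":0},
  ],
)

```text
t: 25.47
tool_pos: [0.4598, 0.1151, 0.0844]
tool_rot: [-0.52, -0.478, 0.525, -0.475]
wrist_force: [-0.0, -0.6, 0.9]
finger_gap: 0.0812
```

```bash
python3 - <<'E'
from h import *
st();shot("wrist","w18")
E
```

```text
t 25.47 tcp [459.8 115.1  84.4] xax [-0.008 -0.002 -1.   ] yaxang -5.24 F [-0.  -0.6  0.9] gap 81.2 j [ 0.22  0.45  2.04 -0.    0.66  0.31]
```

View pics/w18.png

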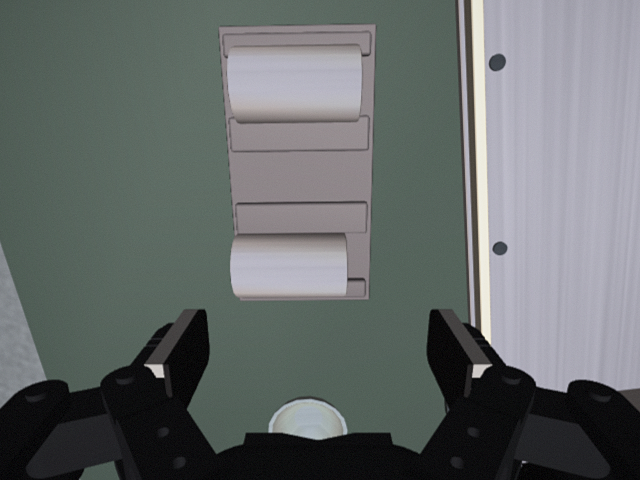

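```bash
python3 - <<'E'
from h import *
p=np.load("pics/w18.npy",allow_pickle=True).item()
for l,r,t,b in [(231,347,234,299),(227.5,362,44,122)]:
    L=w(p,(l,(t+b)/2),.034);Q=w(p,(r,(t+b)/2),.034);T=w(p,((l+r)/2,t),.0215);B=w(p,((l+r)/2,b),.0215)
    print(L,Q,np.linalg.norm(T-B),np.linalg.norm(L-Q),(L+Q)[:2]/2,(T+B)[:2]/2)
E
```

```text
[0.41488624 0.12190604 0.034     ] [0.47501209 0.11652853 0.034     ] 0.03834370880677702 0.06036584299753583 [0.44494916 0.11921729] [0.44345208 0.11421059]
[0.42711342 0.21012533 0.034     ] [0.48804999 0.20446187 0.034     ] 0.035192520393250014 0.06119918259592401 [0.45758171 0.2072936 ] [0.45690356 0.20797897]
```

```bash
python3 - <<'E'
from h import *
delta([.4445,.115,.0055],-5)
E
```

```text
shift cm [ 7.92 -1.45  0.12] yaw(about tool x) -0.25 or 179.75
```

servo_tool(
  rows=[
    {"xyz":[0.8,-0.5,0],"yaw":0},
    {"xyz":[1.2,-0.5,0],"yaw":0},
    {"xyz":[1.2,-0.5,0.1],"yaw":0},
    {"xyz":[1.2,0,0],"yaw":0},
    {"xyz":[1.2,0,0],"yaw":0},
    {"xyz":[1,0,0],"yaw":0},
    {"xyz":[0,0,0],"yaw":0},
    {"xyz":[0,0,0],"yaw":0},
  ],
)

```text
t: 26.18
tool_pos: [0.4446, 0.1123, 0.0187]
tool_rot: [-0.524, -0.475, 0.524, -0.475]
wrist_force: [0.0, -0.2, -0.3]
finger_gap: 0.0813
```

```bash
python3 - <<'E'
from h import *
st();delta([.4445,.115,.0055],-5);shot("wrist","w19")
E
```

```text
t 26.18 tcp [444.6 112.3  18.7] xax [-0.    -0.001 -1.   ] yaxang -5.6 F [ 0.  -0.2 -0.3] gap 81.3 j [ 0.22  0.57  2.09 -0.    0.48  0.32]
shift cm [ 1.32 -0.04 -0.27] yaw(about tool x) -0.6 or 179.4
```

View pics/w19.png

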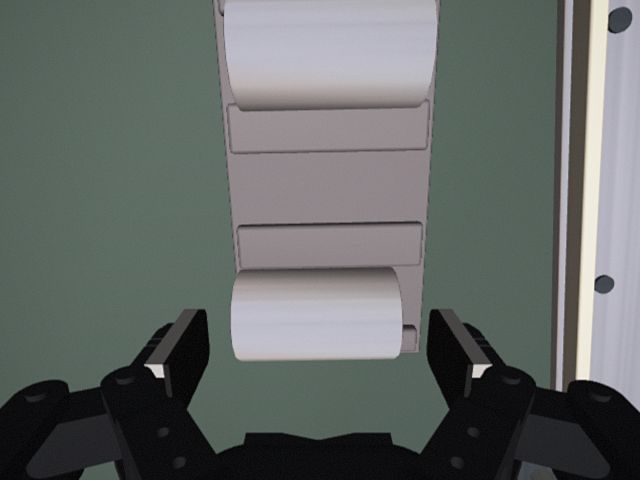

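servo_tool(
  rows=[
    {"xyz":[0.4,0,-0.2],"yaw":-0.5},
    {"xyz":[0.5,0,-0.15],"yaw":0},
    {"xyz":[0.4,0,0],"yaw":0},
    {"xyz":[0.2,0,0],"yaw":0},
    {"xyz":[0,0,0],"yaw":0},
  ],
)

```text
t: 26.65
tool_pos: [0.4468, 0.1165, 0.0043]
tool_rot: [0.523, 0.477, -0.52, 0.478]
wrist_force: [-0.4, -0.5, 0.3]
finger_gap: 0.0812
```

```bash
python3 - <<'E'
from h import *
st();delta([.4445,.115,.0055],-5);shot("wrist","w20")
E
```

```text
t 26.65 tcp [446.8 116.5   4.3] xax [ 0.004  0.    -1.   ] yaxang -5.05 F [-0.4 -0.5  0.3] gap 81.2 j [ 0.23  0.6   2.09 -0.    0.44  0.32]
shift cm [-0.12 -0.22  0.17] yaw(about tool x) -0.05 or 179.95
```

View pics/w20.png

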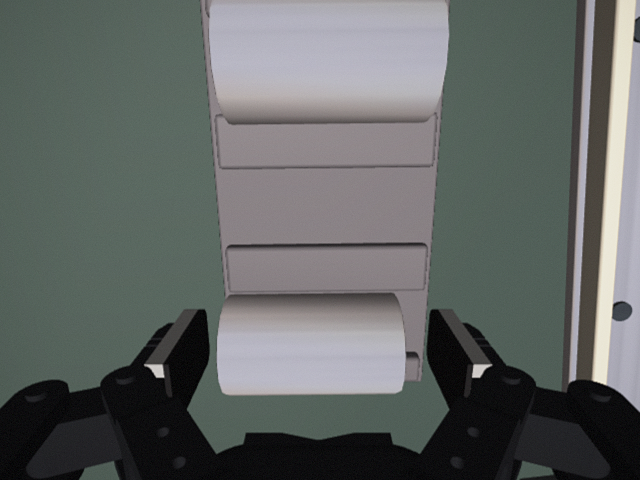

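servo_tool(
  rows=[
    {"xyz":[-0.1,-0.3,0],"yaw":0},
    {"xyz":[0,0,0],"yaw":0},
    {"xyz":[0,0,0],"yaw":0},
  ],
)

```text
t: 26.95
tool_pos: [0.4436, 0.1168, 0.0056]
tool_rot: [0.523, 0.477, -0.52, 0.478]
wrist_force: [0.7, 0.0, -0.6]
finger_gap: 0.0814
```

servo_tool(
  rows=[
    {"xyz":[0,0,0],"yaw":0},
    {"xyz":[0,0,0],"yaw":0},
    {"xyz":[0,0,0],"yaw":0},
    {"xyz":[0,0,0],"yaw":0},
    {"xyz":[0,0,0],"yaw":0},
  ],
  grip=1,
)

```text
t: 27.37
tool_pos: [0.4436, 0.1168, 0.0063]
tool_rot: [0.523, 0.477, -0.52, 0.478]
wrist_force: [0.0, -0.3, -2.0]
finger_gap: 0.059
```

```bash
python3 - <<'E'
from h import *
st()
E
```

```text
t 27.37 tcp [443.6 116.8   6.3] xax [ 0.004  0.    -1.   ] yaxang -5.05 F [ 0.  -0.3 -2. ] gap 59.0 j [ 0.23  0.6   2.1  -0.    0.44  0.32]
```

servo_tool(
  rows=[
    {"xyz":[-1.5,0,0],"yaw":0},
    {"xyz":[-2,0,0],"yaw":0},
    {"xyz":[-2,0,0],"yaw":0},
    {"xyz":[-2,0,0],"yaw":0},
    {"xyz":[-2,0,0],"yaw":0},
    {"xyz":[-2,0,0],"yaw":0},
    {"xyz":[-2,0,0],"yaw":0},
    {"xyz":[-1.5,0,0],"yaw":0},
    {"xyz":[0,0,0],"yaw":0},
  ],
)

```text
t: 28.12
tool_pos: [0.4405, 0.1159, 0.1603]
tool_rot: [-0.521, -0.478, 0.523, -0.477]
wrist_force: [0.0, 0.2, -1.6]
finger_gap: 0.0593
```

```bash
python3 - <<'E'
from h import *
st();delta([.596,-.118,.14],-86.8)
E
```

```text
t 28.12 tcp [440.5 115.9 160.3] xax [-0.003 -0.001 -1.   ] yaxang -5.06 F [ 0.   0.2 -1.6] gap 59.3 j [ 0.23  0.29  2.05 -0.    0.81  0.32]
shift cm [ 2.02 17.56 21.93] yaw(about tool x) 81.74 or -98.26
```

servo_tool(
  rows=[
    {"xyz":[0,1.4,1.8],"yaw":6.8},
    {"xyz":[0,1.7,1.6],"yaw":6.8},
    {"xyz":[0,1.9,1.4],"yaw":6.8},
    {"xyz":[0,2.0,1.2],"yaw":6.8},
    {"xyz":[0,2.1,1.0],"yaw":6.8},
    {"xyz":[0,2.2,0.7],"yaw":6.8},
    {"xyz":[0,2.3,0.4],"yaw":6.8},
    {"xyz":[0,2.3,0.1],"yaw":6.8},
    {"xyz":[0,2.3,-0.1],"yaw":6.8},
    {"xyz":[0,2.3,-0.4],"yaw":6.8},
    {"xyz":[0,2.2,-0.7],"yaw":6.8},
    {"xyz":[0,2.1,-0.9],"yaw":6.8},
  ],
)

```text
t: 29.12
tool_pos: [0.587, -0.1264, 0.1455]
tool_rot: [-0.701, 0.0, 0.713, 0.001]
wrist_force: [0.3, 0.5, -1.6]
finger_gap: 0.0591
```

servo_tool(
  rows=[
    {"xyz":[0,0,0],"yaw":0},
    {"xyz":[0,0,0],"yaw":0},
  ],
)

```text
t: 29.28
tool_pos: [0.588, -0.1302, 0.1423]
tool_rot: [-0.701, 0.003, 0.714, 0.004]
wrist_force: [0.3, 0.6, -1.9]
finger_gap: 0.0586
```

```bash
python3 - <<'E'
from h import *
st();shot("wrist","w21");delta([.596,-.1195,.05],-86.8)
E
```

```text
t 29.28 tcp [ 588.  -130.2  142.3] xax [-0.018  0.001 -1.   ] yaxang -90.61 F [ 0.3  0.6 -1.9] gap 58.6 j [-0.24  0.51  1.73 -0.    0.92  1.35]
shift cm [ 9.21 -1.06 -0.97] yaw(about tool x) -3.77 or 176.23
```

View pics/w21.png

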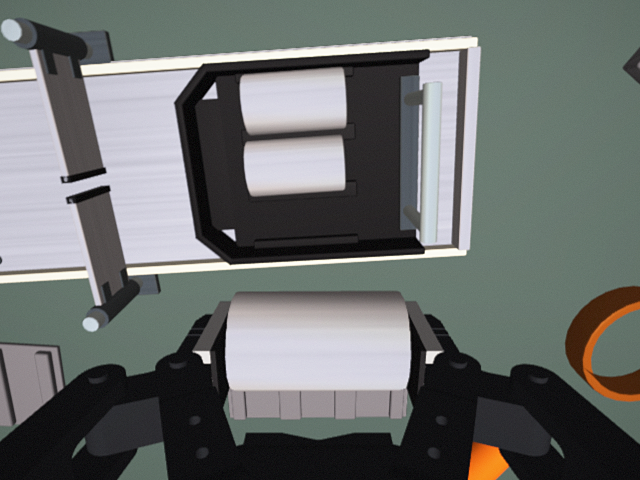

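servo_tool(
  rows=[
    {"xyz":[0.8,-0.2,-0.2],"yaw":-3.6},
    {"xyz":[1.2,-0.3,-0.3],"yaw":0},
    {"xyz":[1.2,-0.3,-0.3],"yaw":0},
    {"xyz":[1.2,-0.2,-0.2],"yaw":0},
    {"xyz":[1.2,0,0],"yaw":0},
    {"xyz":[1.2,0,0],"yaw":0},
    {"xyz":[1.2,0,0],"yaw":0},
    {"xyz":[0.8,0,0],"yaw":0},
    {"xyz":[0,0,0],"yaw":0},
    {"xyz":[0,0,0],"yaw":0},
  ],
)

```text
t: 30.17
tool_pos: [0.5913, -0.1136, 0.0413]
tool_rot: [-0.697, -0.022, 0.716, -0.02]
wrist_force: [-0.5, -0.3, -0.8]
finger_gap: 0.059
```

```bash
python3 - <<'E'
from h import *
st();shot("wrist","w22");delta([.596,-.1195,.020],-86.8)
E
```

```text
t 30.17 tcp [ 591.3 -113.6   41.3] xax [-0.027  0.003 -1.   ] yaxang -86.59 F [-0.5 -0.3 -0.8] gap 59.0 j [-0.21  0.66  1.75 -0.    0.75  1.31]
shift cm [ 2.13  0.62 -0.5 ] yaw(about tool x) 0.21 or -179.79
```

View pics/w22.png

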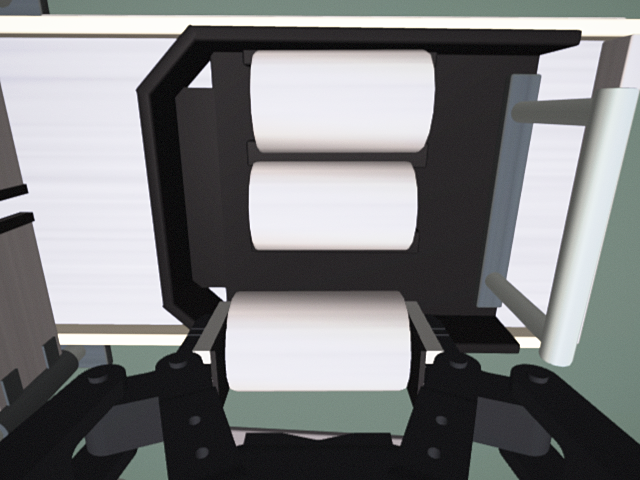

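servo_tool(
  rows=[
    {"xyz":[-0.1,0.3,-0.25],"yaw":0},
    {"xyz":[0,0.25,-0.25],"yaw":0},
    {"xyz":[0,0,0],"yaw":0},
    {"xyz":[0,0,0],"yaw":0},
  ],
)

```text
t: 30.55
tool_pos: [0.5989, -0.1202, 0.0446]
tool_rot: [-0.699, -0.022, 0.715, -0.02]
wrist_force: [-0.7, 0.5, -1.0]
finger_gap: 0.0597
```

```bash
python3 - <<'E'
from h import *
st();delta([.5965,-.1195,.018],-86.8)
E
```

```text
t 30.55 tcp [ 598.9 -120.2   44.6] xax [-0.023  0.002 -1.   ] yaxang -86.63 F [-0.7  0.5 -1. ] gap 59.7 j [-0.22  0.66  1.74 -0.    0.76  1.3 ]
shift cm [ 2.67 -0.08  0.17] yaw(about tool x) 0.17 or -179.83
```

servo_tool(
  rows=[
    {"xyz":[0.4,0,0.1],"yaw":0},
    {"xyz":[0.7,-0.1,0.1],"yaw":0},
    {"xyz":[0.7,0,0],"yaw":0},
    {"xyz":[0.6,0,0],"yaw":0},
    {"xyz":[0.3,0,0],"yaw":0},
    {"xyz":[0,0,0],"yaw":0},
  ],
)

```text
t: 31.05
tool_pos: [0.5964, -0.1195, 0.0158]
tool_rot: [-0.699, -0.021, 0.714, -0.02]
wrist_force: [0.2, -0.4, -2.5]
finger_gap: 0.0595
```

```bash
python3 - <<'E'
from h import *
st();delta([.5965,-.1195,.014],-86.8)
E
```

```text
t 31.05 tcp [ 596.4 -119.5   15.8] xax [-0.021  0.001 -1.   ] yaxang -86.65 F [ 0.2 -0.4 -2.5] gap 59.5 j [-0.22  0.71  1.75 -0.    0.71  1.3 ]
shift cm [ 0.18  0.   -0.02] yaw(about tool x) 0.15 or -179.85
```

servo_tool(
  rows=[
    {"xyz":[0.3,0,0],"yaw":0},
    {"xyz":[0.3,0,0],"yaw":0},
  ],
)

```text
t: 31.22
tool_pos: [0.5967, -0.1195, 0.0129]
tool_rot: [-0.699, -0.022, 0.714, -0.02]
wrist_force: [-18.0, 4.7, 62.6]
finger_gap: 0.0589
```

```bash
python3 - <<'E'
from h import *
st()
E
```

```text
t 31.22 tcp [ 596.7 -119.5   12.9] xax [-0.022  0.001 -1.   ] yaxang -86.62 F [-18.    4.7  62.6] gap 58.9 j [-0.22  0.71  1.74 -0.01  0.71  1.3 ]
```

servo_tool(
  rows=[
    {"xyz":[-0.15,0,0],"yaw":0},
    {"xyz":[0,0,0],"yaw":0},
    {"xyz":[0,0,0],"yaw":0},
    {"xyz":[0,0,0],"yaw":0},
    {"xyz":[0,0,0],"yaw":0},
  ],
  grip=-0.9,
)

```text
t: 31.63
tool_pos: [0.5984, -0.1197, 0.0166]
tool_rot: [-0.7, -0.021, 0.713, -0.021]
wrist_force: [0.2, 0.8, 0.6]
finger_gap: 0.0817
```

servo_tool(
  rows=[
    {"xyz":[-1,0,0],"yaw":0},
    {"xyz":[-2,0,0],"yaw":0},
    {"xyz":[-2,0,0],"yaw":0},
    {"xyz":[-2,0,0],"yaw":0},
    {"xyz":[-2,0,0],"yaw":0},
    {"xyz":[-2,0,0],"yaw":0},
    {"xyz":[-2,0,0],"yaw":0},
    {"xyz":[-1,0,0],"yaw":0},
    {"xyz":[0,0,0],"yaw":0},
  ],
)

```text
t: 32.38
tool_pos: [0.5993, -0.1194, 0.1633]
tool_rot: [-0.698, -0.022, 0.715, -0.02]
wrist_force: [-0.3, 0.3, 0.3]
finger_gap: 0.0813
```

```bash
python3 - <<'E'
from h import *
st();shot("wrist","w23",(170,100,450,310),2.8)
E
```

```text
t 32.38 tcp [ 599.3 -119.4  163.3] xax [-0.024  0.002 -1.   ] yaxang -86.62 F [-0.3  0.3  0.3] gap 81.3 j [-0.21  0.49  1.69 -0.    0.98  1.3 ]
```

View pics/w23.png

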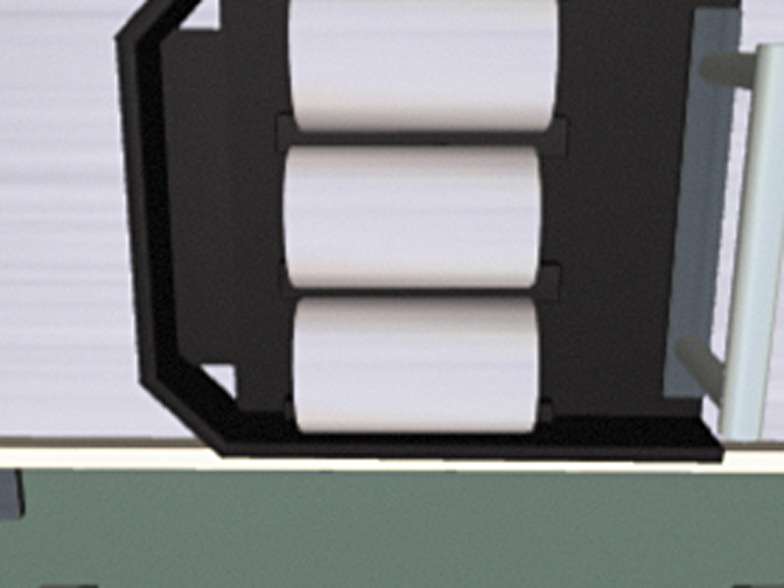

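```bash
python3 - <<'E'
from h import *
p=np.load("pics/w23.npy",allow_pickle=True).item()
f=lambda a,b:(a/2.8+170,b/2.8+100)
a=np.radians(93.2);tr=np.array([np.cos(a),np.sin(a)]);xr=np.array([np.sin(a),-np.cos(a)])
O=np.array([.6335,-.1184])
def c(u,z): 
    q=w(p,f(*u),z)[:2]-O; return np.round([q@xr*1000,q@tr*1000],1)
for n,u,z in [("p1L",(289,70),.043),("p1R",(558,70),.043),("p2L",(284,215),.043),("p2R",(542,215),.043),("p3L",(294,360),.043),("p3R",(539,360),.043),("p2t",(412,145),.0285),("p2b",(412,288),.0285),("p3t",(412,295),.0285),("p3b",(412,433),.0285),("rib1L",(277,130),.017),("rib1R",(566,130),.017),("rib2R",(560,280),.017),("barB",(738,435),.068),("wallend",(722,460),.036),("front",(125,40),.036),("frontB",(142,380),.036)]:
    print(n,c(u,z))
E
```

```text
p1L [35.6 30.3]
p1R [ 35.8 -30.5]
p2L [ 2.9 32.5]
p2R [  3.1 -28.2]
p3L [-32.6  31.3]
p3R [-32.4 -28.8]
p2t [17.8  2.5]
p2b [-17.7   2.4]
p3t [-19.5   2.4]
p3b [-56.7   2.3]
rib1L [20.4 36.7]
rib1R [ 20.6 -36.3]
rib2R [-17.9 -36.5]
barB [-42.7 -71.7]
wallend [-61.2 -78. ]
front [42.  68.7]
frontB [-40.   70.8]
```

servo_tool(
  rows=[
    {"xyz":[-0.2,-2.1,1.1],"yaw":-6.8},
    {"xyz":[-0.2,-2.2,0.8],"yaw":-6.8},
    {"xyz":[-0.2,-2.3,0.6],"yaw":-6.8},
    {"xyz":[0,-2.3,0.3],"yaw":-6.8},
    {"xyz":[0,-2.3,0],"yaw":-6.8},
    {"xyz":[0,-2.3,-0.2],"yaw":-6.8},
    {"xyz":[0,-2.3,-0.5],"yaw":-6.8},
    {"xyz":[0,-2.2,-0.8],"yaw":-6.8},
    {"xyz":[0,-2.1,-1.1],"yaw":-6.8},
    {"xyz":[0,-1.9,-1.3],"yaw":-6.8},
    {"xyz":[0,-1.8,-1.5],"yaw":-6.8},
    {"xyz":[0,-1.6,-1.7],"yaw":-6.8},
  ],
)

```text
t: 33.43
tool_pos: [0.4344, 0.1224, 0.159]
tool_rot: [-0.495, -0.504, 0.519, -0.481]
wrist_force: [0.7, 0.5, 0.4]
finger_gap: 0.0814
```

servo_tool(
  rows=[
    {"xyz":[0,0,0],"yaw":0},
    {"xyz":[0,0,0],"yaw":0},
  ],
)

```text
t: 33.6
tool_pos: [0.4299, 0.1246, 0.1567]
tool_rot: [-0.491, -0.507, 0.518, -0.482]
wrist_force: [0.5, 1.0, 0.3]
finger_gap: 0.0808
```

```bash
python3 - <<'E'
from h import *
st();shot("wrist","w24");delta([.457,.20,.09],-5)
E
```

```text
t 33.6 tcp [429.9 124.6 156.7] xax [-0.052 -0.001 -0.999] yaxang -1.13 F [0.5 1.  0.3] gap 80.8 j [0.25 0.3  2.04 0.02 0.85 0.26]
shift cm [ 6.5   2.9  -7.64] yaw(about tool x) 3.82 or -176.18
```

View pics/w24.png

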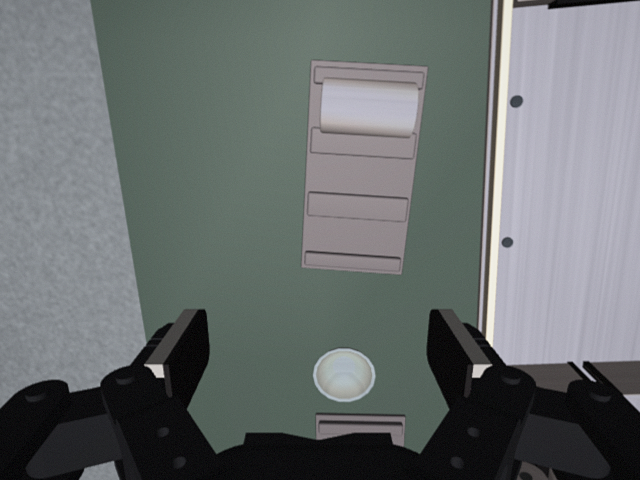

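servo_tool(
  rows=[
    {"xyz":[-1,0.5,-1.3],"yaw":3.8},
    {"xyz":[-1,0.5,-1.3],"yaw":0},
    {"xyz":[-1,0.5,-1.3],"yaw":0},
    {"xyz":[-1,0.5,-1.3],"yaw":0},
    {"xyz":[-1,0.5,-1.3],"yaw":0},
    {"xyz":[-1,0.3,-1.0],"yaw":0},
    {"xyz":[-1,0,-0.3],"yaw":0},
    {"xyz":[0,0,0],"yaw":0},
    {"xyz":[0,0,0],"yaw":0},
    {"xyz":[4,0,0],"yaw":0},
    {"xyz":[4,0,0],"yaw":0},
    {"xyz":[0,0,0],"yaw":0},
  ],
)

```text
t: 34.65
tool_pos: [0.4686, 0.1936, 0.1412]
tool_rot: [-0.513, -0.482, 0.543, -0.457]
wrist_force: [-0.4, -0.2, -0.7]
finger_gap: 0.0811
```

```bash
python3 - <<'E'
from h import *
st();delta([.457,.2075,.07],-5)
E
```

```text
t 34.65 tcp [468.6 193.6 141.2] xax [-0.055 -0.003 -0.998] yaxang -6.72 F [-0.4 -0.2 -0.7] gap 81.1 j [0.36 0.4  1.92 0.02 0.87 0.46]
shift cm [ 7.17 -0.92 -1.31] yaw(about tool x) -1.72 or 178.28
```

Repeat the tilt-correcting stroke (slow rise, quick drop).

servo_tool(
  rows=[
    {"xyz":[-1,0,-0.3],"yaw":-1.7},
    {"xyz":[-1,0,-0.3],"yaw":0},
    {"xyz":[-1,0,-0.3],"yaw":0},
    {"xyz":[-1,0,-0.2],"yaw":0},
    {"xyz":[-1,0,-0.2],"yaw":0},
    {"xyz":[-1,0,0],"yaw":0},
    {"xyz":[0,0,0],"yaw":0},
    {"xyz":[4,0,0],"yaw":0},
    {"xyz":[4,0,0],"yaw":0},
    {"xyz":[0,0,0],"yaw":0},
  ],
)

```text
t: 35.48
tool_pos: [0.4752, 0.2065, 0.1415]
tool_rot: [-0.509, -0.49, 0.529, -0.469]
wrist_force: [-2.0, -1.1, -0.8]
finger_gap: 0.0812
```

```bash
python3 - <<'E'
from h import *
st()
E
```

```text
t 35.48 tcp [475.2 206.5 141.5] xax [-0.041  0.003 -0.999] yaxang -4.55 F [-2.  -1.1 -0.8] gap 81.2 j [0.38 0.41 1.9  0.02 0.86 0.44]
```

servo_tool(
  rows=[
    {"xyz":[-1,0,0],"yaw":0},
    {"xyz":[-1,0,0],"yaw":0},
    {"xyz":[-1,0,0],"yaw":0},
    {"xyz":[-1,0,0],"yaw":0},
    {"xyz":[-1,0,0],"yaw":0},
    {"xyz":[-1,0,0],"yaw":0},
    {"xyz":[0,0,0],"yaw":0},
    {"xyz":[4,0,0],"yaw":0},
    {"xyz":[4,0,0],"yaw":0},
    {"xyz":[0,0,0],"yaw":0},
  ],
)

```text
t: 36.32
tool_pos: [0.485, 0.2093, 0.1515]
tool_rot: [-0.517, -0.488, 0.52, -0.473]
wrist_force: [-1.4, 0.0, -0.8]
finger_gap: 0.0812
```

```bash
python3 - <<'E'
from h import *
st();delta([.457,.2075,.07],-5)
E
```

```text
t 36.32 tcp [485.  209.3 151.5] xax [-0.017  0.012 -1.   ] yaxang -4.38 F [-1.4  0.  -0.8] gap 81.2 j [0.38 0.4  1.89 0.02 0.86 0.44]
shift cm [ 8.2  -2.63  0.49] yaw(about tool x) 0.62 or -179.38
```

Good, nearly vertical. Approach pillar A.

servo_tool(
  rows=[
    {"xyz":[0.8,-0.4,0],"yaw":0},
    {"xyz":[1.2,-0.4,0],"yaw":0},
    {"xyz":[1.2,-0.4,0],"yaw":0},
    {"xyz":[1.2,-0.4,0],"yaw":0},
    {"xyz":[1.2,-0.4,0],"yaw":0},
    {"xyz":[1.2,-0.4,0],"yaw":0},
    {"xyz":[1,-0.2,0],"yaw":0},
    {"xyz":[0,0,0],"yaw":0},
    {"xyz":[0,0,0],"yaw":0},
  ],
)

```text
t: 37.07
tool_pos: [0.4637, 0.2156, 0.0868]
tool_rot: [0.522, 0.486, -0.515, 0.475]
wrist_force: [0.4, 0.2, 0.4]
finger_gap: 0.0812
```

```bash
python3 - <<'E'
from h import *
st();delta([.457,.2075,.0055],-5);shot("wrist","w25")
E
```

```text
t 37.07 tcp [463.7 215.6  86.8] xax [-0.003  0.018 -1.   ] yaxang -4.34 F [0.4 0.2 0.4] gap 81.2 j [0.4  0.48 1.97 0.03 0.69 0.46]
shift cm [ 8.11 -0.57  1.  ] yaw(about tool x) 0.66 or -179.34
```

View pics/w25.png

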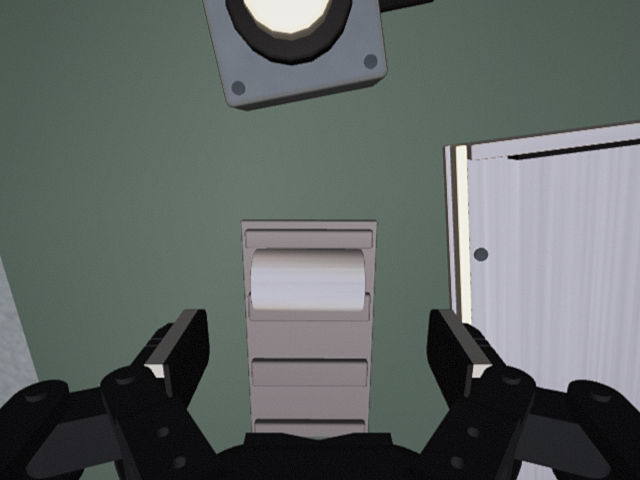

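```bash
python3 - <<'E'
from h import *
p=np.load("pics/w25.npy",allow_pickle=True).item()
for l,r,t,b in [(251,364.5,249,311)]:
    L=w(p,(l,(t+b)/2),.034);Q=w(p,(r,(t+b)/2),.034);T=w(p,((l+r)/2,t),.0215);B=w(p,((l+r)/2,b),.0215)
    print(L,Q,np.linalg.norm(T-B),np.linalg.norm(L-Q),(L+Q)[:2]/2,(T+B)[:2]/2)
print("call",w(p,(288,0),.062))
E
```

```text
[0.42796072 0.21367452 0.034     ] [0.48810727 0.2091753  0.034     ] 0.03739945284705996 0.060314591759707915 [0.458034   0.21142491] [0.45726585 0.2062218 ]
call [0.46166926 0.33549583 0.062     ]
```

servo_tool(
  rows=[
    {"xyz":[1,-0.25,0.4],"yaw":0.6},
    {"xyz":[1.2,-0.25,0.4],"yaw":0},
    {"xyz":[1.2,0,0.1],"yaw":0},
    {"xyz":[1.2,0,0],"yaw":0},
    {"xyz":[1.2,0,0],"yaw":0},
    {"xyz":[0.6,0,0],"yaw":0},
    {"xyz":[0,0,0],"yaw":0},
    {"xyz":[0,0,0],"yaw":0},
  ],
)

```text
t: 37.78
tool_pos: [0.4616, 0.208, 0.0229]
tool_rot: [0.529, 0.481, -0.516, 0.473]
wrist_force: [0.2, -0.6, -0.3]
finger_gap: 0.0809
```

```bash
python3 - <<'E'
from h import *
st();delta([.4577,.2073,.0055],-5);shot("wrist","w26")
E
```

```text
t 37.78 tcp [461.6 208.   22.9] xax [ 0.006  0.021 -1.   ] yaxang -5.21 F [ 0.2 -0.6 -0.3] gap 80.9 j [0.39 0.6  2.   0.03 0.53 0.45]
shift cm [ 1.74 -0.39  0.14] yaw(about tool x) -0.21 or 179.79
```

View pics/w26.png

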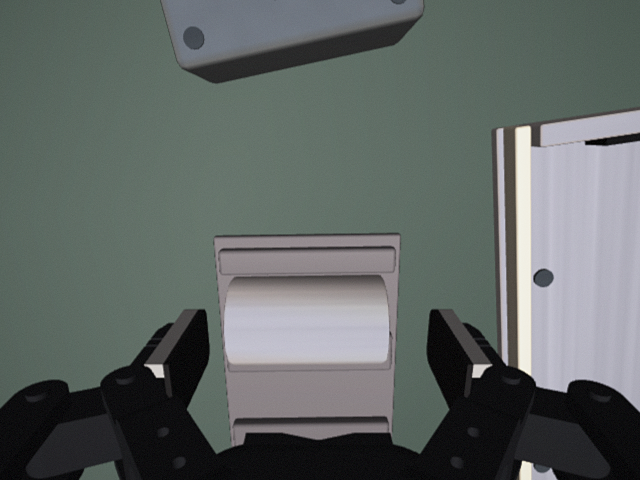

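servo_tool(
  rows=[
    {"xyz":[0.5,-0.2,0.1],"yaw":0},
    {"xyz":[0.6,-0.2,0],"yaw":0},
    {"xyz":[0.5,0,0],"yaw":0},
    {"xyz":[0,0,0],"yaw":0},
    {"xyz":[0,0,0],"yaw":0},
  ],
)

```text
t: 38.25
tool_pos: [0.4586, 0.2082, 0.0073]
tool_rot: [0.53, 0.481, -0.514, 0.473]
wrist_force: [-0.0, 0.3, 0.1]
finger_gap: 0.0812
```

```bash
python3 - <<'E'
from h import *
st();delta([.4577,.2073,.0055],-5)
E
```

```text
t 38.25 tcp [458.6 208.2   7.3] xax [ 0.009  0.023 -1.   ] yaxang -5.21 F [-0.   0.3  0.1] gap 81.2 j [0.39 0.62 2.01 0.04 0.49 0.45]
shift cm [ 0.18 -0.08  0.1 ] yaw(about tool x) -0.21 or 179.79
```

servo_tool(
  rows=[
    {"xyz":[0,0,0],"yaw":0},
    {"xyz":[0,0,0],"yaw":0},
    {"xyz":[0,0,0],"yaw":0},
    {"xyz":[0,0,0],"yaw":0},
    {"xyz":[0,0,0],"yaw":0},
  ],
  grip=1,
)

```text
t: 38.67
tool_pos: [0.4587, 0.2083, 0.0078]
tool_rot: [0.53, 0.481, -0.514, 0.473]
wrist_force: [0.6, 0.5, -2.0]
finger_gap: 0.0589
```

```bash
python3 - <<'E'
from h import *
st()
E
```

```text
t 38.67 tcp [458.7 208.3   7.8] xax [ 0.009  0.023 -1.   ] yaxang -5.2 F [ 0.6  0.5 -2. ] gap 58.9 j [0.39 0.62 2.01 0.04 0.49 0.45]
```

servo_tool(
  rows=[
    {"xyz":[-1.5,0,0],"yaw":0},
    {"xyz":[-2,0,0],"yaw":0},
    {"xyz":[-2,0,0],"yaw":0},
    {"xyz":[-2,0,0],"yaw":0},
    {"xyz":[-2,0,0],"yaw":0},
    {"xyz":[-2,0,0],"yaw":0},
    {"xyz":[-2,0,0],"yaw":0},
    {"xyz":[-2,0,0],"yaw":0},
    {"xyz":[-1,0,0],"yaw":0},
    {"xyz":[0,0,0],"yaw":0},
  ],
)

```text
t: 39.5
tool_pos: [0.4549, 0.2034, 0.1779]
tool_rot: [0.528, 0.481, -0.516, 0.472]
wrist_force: [0.7, 0.5, -1.9]
finger_gap: 0.0591
```

```bash
python3 - <<'E'
from h import *
st();delta([.615,-.118,.17],-86.8)
E
```

```text
t 39.5 tcp [454.9 203.4 177.9] xax [ 0.004  0.02  -1.   ] yaxang -5.21 F [ 0.7  0.5 -1.9] gap 59.1 j [0.39 0.31 1.96 0.02 0.87 0.46]
shift cm [ 0.19 18.86 30.57] yaw(about tool x) 81.59 or -98.41
```

servo_tool(
  rows=[
    {"xyz":[0,1.4,1.8],"yaw":6.5},
    {"xyz":[0,1.7,1.6],"yaw":6.5},
    {"xyz":[0,1.9,1.4],"yaw":6.5},
    {"xyz":[0,2.0,1.2],"yaw":6.5},
    {"xyz":[0,2.1,1.0],"yaw":6.5},
    {"xyz":[0,2.2,0.7],"yaw":6.5},
    {"xyz":[0,2.3,0.4],"yaw":6.5},
    {"xyz":[0,2.3,0.1],"yaw":6.5},
    {"xyz":[0,2.3,-0.1],"yaw":6.5},
    {"xyz":[0,2.3,-0.4],"yaw":6.5},
    {"xyz":[0,2.2,-0.7],"yaw":6.5},
    {"xyz":[0,2.1,-0.9],"yaw":6.5},
  ],
)

```text
t: 40.5
tool_pos: [0.6074, -0.0348, 0.157]
tool_rot: [-0.702, -0.029, 0.712, -0.014]
wrist_force: [-0.1, 0.6, -0.9]
finger_gap: 0.0589
```

servo_tool(
  rows=[
    {"xyz":[0,1,0],"yaw":0},
    {"xyz":[0,0,0],"yaw":0},
    {"xyz":[0,0,0],"yaw":0},
  ],
)

```text
t: 40.75
tool_pos: [0.6079, -0.0486, 0.152]
tool_rot: [-0.7, -0.028, 0.713, -0.012]
wrist_force: [-0.4, -0.0, -1.3]
finger_gap: 0.0589
```

```bash
python3 - <<'E'
from h import *
st();delta([.615,-.118,.15],-86.8)
E
```

```text
t 40.75 tcp [607.9 -48.6 152. ] xax [-0.019  0.021 -1.   ] yaxang -86.76 F [-0.4 -0.  -1.3] gap 58.9 j [-0.11  0.51  1.7   0.02  0.95  1.39]
shift cm [ 0.04  6.97 -0.32] yaw(about tool x) 0.04 or -179.96
```

servo_tool(
  rows=[
    {"xyz":[0,1.2,-0.1],"yaw":0},
    {"xyz":[0,1.3,-0.1],"yaw":0},
    {"xyz":[0,1.3,-0.1],"yaw":0},
    {"xyz":[0,1.3,-0.1],"yaw":0},
    {"xyz":[0,1.2,0],"yaw":0},
    {"xyz":[0,0.5,0],"yaw":0},
    {"xyz":[0,0,0],"yaw":0},
    {"xyz":[0,0,0],"yaw":0},
  ],
)

```text
t: 41.42
tool_pos: [0.6141, -0.1209, 0.1493]
tool_rot: [-0.699, -0.031, 0.714, -0.015]
wrist_force: [-0.1, 0.8, -0.6]
finger_gap: 0.0591
```

```bash
python3 - <<'E'
from h import *
st();delta([.615,-.118,.09],-86.8);shot("wrist","w27")
E
```

```text
t 41.42 tcp [ 614.1 -120.9  149.3] xax [-0.022  0.021 -1.   ] yaxang -86.27 F [-0.1  0.8 -0.6] gap 59.1 j [-0.22  0.53  1.66  0.02  0.97  1.27]
shift cm [ 5.93 -0.15 -0.23] yaw(about tool x) 0.53 or -179.47
```

View pics/w27.png

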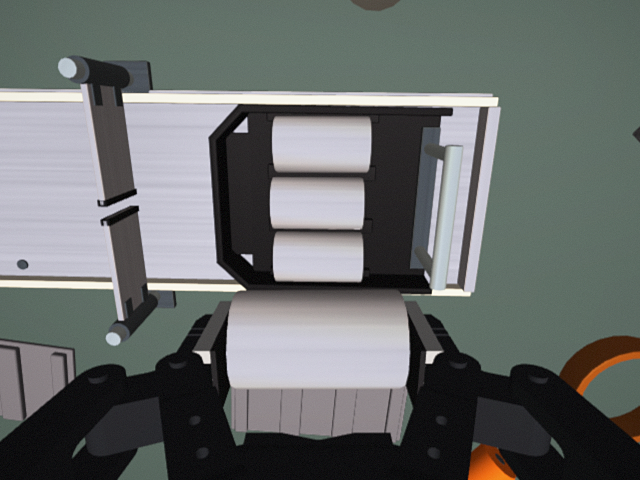

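servo_tool(
  rows=[
    {"xyz":[0.8,-0.1,-0.1],"yaw":0.5},
    {"xyz":[1,-0.1,-0.1],"yaw":0},
    {"xyz":[1,0,0],"yaw":0},
    {"xyz":[1,0,0],"yaw":0},
    {"xyz":[1,0,0],"yaw":0},
    {"xyz":[1,0,0],"yaw":0},
    {"xyz":[0,0,0],"yaw":0},
    {"xyz":[0,0,0],"yaw":0},
  ],
)

```text
t: 42.13
tool_pos: [0.6134, -0.1141, 0.0831]
tool_rot: [-0.698, -0.029, 0.716, -0.013]
wrist_force: [0.4, 0.9, -1.0]
finger_gap: 0.059
```

```bash
python3 - <<'E'
from h import *
st();delta([.615,-.118,.05],-86.8);shot("wrist","w28")
E
```

```text
t 42.13 tcp [ 613.4 -114.1   83.1] xax [-0.026  0.022 -0.999] yaxang -86.64 F [ 0.4  0.9 -1. ] gap 59.0 j [-0.21  0.62  1.69  0.02  0.86  1.29]
shift cm [ 3.3   0.48 -0.22] yaw(about tool x) 0.16 or -179.84
```

View pics/w28.png

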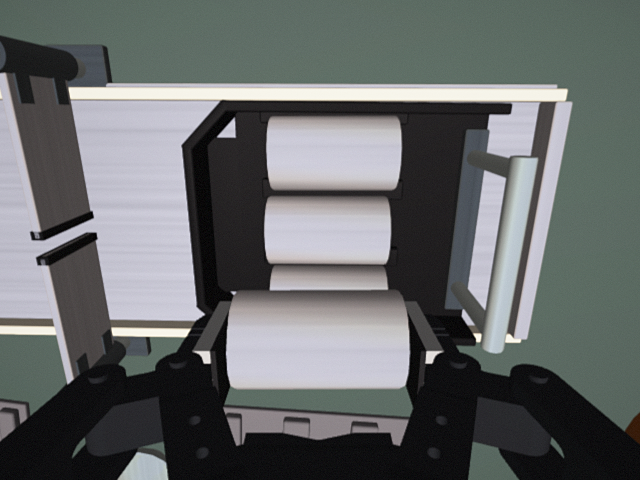

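servo_tool(
  rows=[
    {"xyz":[0.4,0.25,-0.15],"yaw":0},
    {"xyz":[0.8,0.25,-0.15],"yaw":0},
    {"xyz":[0.8,0,0],"yaw":0},
    {"xyz":[0.6,0,0],"yaw":0},
    {"xyz":[0,0,0],"yaw":0},
    {"xyz":[0,0,0],"yaw":0},
  ],
)

```text
t: 42.68
tool_pos: [0.6174, -0.1194, 0.0555]
tool_rot: [-0.699, -0.029, 0.715, -0.013]
wrist_force: [0.1, -0.3, -1.9]
finger_gap: 0.0591
```

```bash
python3 - <<'E'
from h import *
st();delta([.615,-.118,.0465],-86.8)
E
```

```text
t 42.68 tcp [ 617.4 -119.4   55.5] xax [-0.023  0.022 -0.999] yaxang -86.67 F [ 0.1 -0.3 -1.9] gap 59.1 j [-0.22  0.67  1.69  0.02  0.81  1.28]
shift cm [ 0.91 -0.14  0.21] yaw(about tool x) 0.13 or -179.87
```

servo_tool(
  rows=[
    {"xyz":[0.25,-0.15,0.25],"yaw":0},
    {"xyz":[0.3,0,0],"yaw":0},
    {"xyz":[0,0,0],"yaw":0},
  ],
)

```text
t: 42.93
tool_pos: [0.6144, -0.1179, 0.0498]
tool_rot: [-0.699, -0.029, 0.715, -0.013]
wrist_force: [0.1, -0.3, -1.2]
finger_gap: 0.0589
```

```bash
python3 - <<'E'
from h import *
st();delta([.615,-.118,.0445],-86.8)
E
```

```text
t 42.93 tcp [ 614.4 -117.9   49.8] xax [-0.023  0.022 -0.999] yaxang -86.67 F [ 0.1 -0.3 -1.2] gap 58.9 j [-0.22  0.67  1.7   0.02  0.8   1.28]
shift cm [ 0.53  0.03 -0.07] yaw(about tool x) 0.13 or -179.87
```

servo_tool(
  rows=[
    {"xyz":[0.3,0,-0.05],"yaw":0},
    {"xyz":[0.25,0,0],"yaw":0},
  ],
)

```text
t: 43.1
tool_pos: [0.6154, -0.1177, 0.0447]
tool_rot: [-0.699, -0.029, 0.714, -0.013]
wrist_force: [2.7, -1.3, 8.8]
finger_gap: 0.0586
```

```bash
python3 - <<'E'
from h import *
st()
E
```

```text
t 43.1 tcp [ 615.4 -117.7   44.7] xax [-0.021  0.021 -1.   ] yaxang -86.66 F [ 2.7 -1.3  8.8] gap 58.6 j [-0.22  0.68  1.7   0.02  0.79  1.28]
```

servo_tool(
  rows=[
    {"xyz":[0,0,0],"yaw":0},
    {"xyz":[0,0,0],"yaw":0},
    {"xyz":[0,0,0],"yaw":0},
    {"xyz":[0,0,0],"yaw":0},
    {"xyz":[0,0,0],"yaw":0},
  ],
  grip=-0.9,
)

```text
t: 43.52
tool_pos: [0.6162, -0.1178, 0.0452]
tool_rot: [-0.7, -0.028, 0.714, -0.013]
wrist_force: [-0.7, -1.1, 0.1]
finger_gap: 0.0813
```

```bash
python3 - <<'E'
from h import *
st();shot("wrist","w29")
E
```

```text
t 43.52 tcp [ 616.2 -117.8   45.2] xax [-0.02   0.021 -1.   ] yaxang -86.65 F [-0.7 -1.1  0.1] gap 81.3 j [-0.22  0.68  1.7   0.02  0.79  1.28]
```

View pics/w29.png

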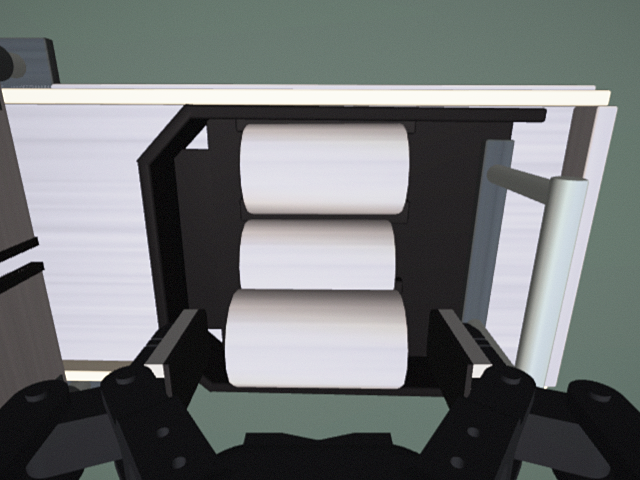

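Released and saddled. Lift straight up.

servo_tool(
  rows=[
    {"xyz":[-0.7,0,0],"yaw":0},
    {"xyz":[-1,0,0],"yaw":0},
    {"xyz":[-1.5,0,0],"yaw":0},
    {"xyz":[-2,0,0],"yaw":0},
    {"xyz":[-2,0,0],"yaw":0},
    {"xyz":[-2,0,0],"yaw":0},
    {"xyz":[-2,0,0],"yaw":0},
    {"xyz":[-1,0,0],"yaw":0},
    {"xyz":[0,0,0],"yaw":0},
  ],
)

```text
t: 44.32
tool_pos: [0.6187, -0.1207, 0.1784]
tool_rot: [-0.7, -0.028, 0.713, -0.013]
wrist_force: [-0.4, 0.2, 0.8]
finger_gap: 0.0812
```

```bash
python3 - <<'E'
from h import *
st();shot("wrist","w30",(180,90,460,310),2.7);shot("scene","s30",(140,180,460,360),2.5)
E
```

```text
t 44.32 tcp [ 618.7 -120.7  178.4] xax [-0.019  0.021 -1.   ] yaxang -86.65 F [-0.4  0.2  0.8] gap 81.2 j [-0.22  0.5   1.64  0.02  1.02  1.28]
```

View pics/w30.png

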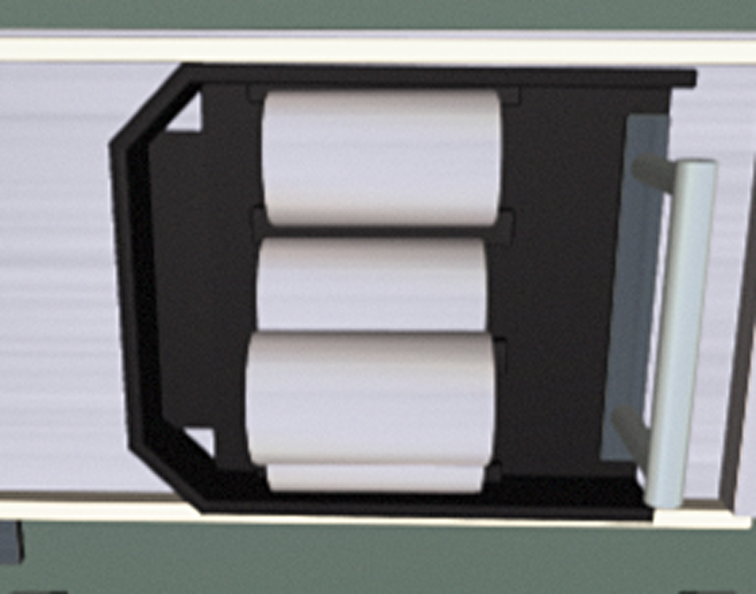

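View pics/s30.png

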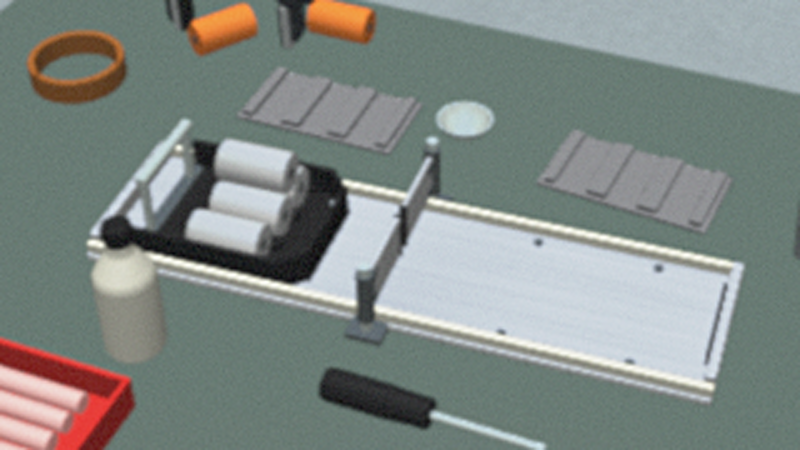

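```bash
python3 - <<'E'
from h import *
p=np.load("pics/w30.npy",allow_pickle=True).item()
f=lambda a,b:(a/2.7+180,b/2.7+90)
a=np.radians(93.2);tr=np.array([np.cos(a),np.sin(a)]);xr=np.array([np.sin(a),-np.cos(a)])
O=np.array([.6335,-.1184])
def c(u,z): 
    q=w(p,f(*u),z)[:2]-O; return np.round([q@xr*1000,q@tr*1000],1)
for n,u,z in [("p1L",(263,155),.043),("p1R",(501,155),.043),("p2L",(258,285),.043),("p2R",(487,285),.043),("p4L",(247,400),.0725),("p4R",(494,400),.0725),("p3L",(267,480),.035),("p3R",(482,480),.035),("p4t",(370,333),.058),("p4b",(370,466),.058),("rib1L",(254,222),.017),("rib1R",(512,222),.017),("barT",(697,163),.068),("barB",(664,503),.068)]:
    print(n,c(u,z))
E
```

```text
p1L [40.7 29.9]
p1R [ 40.9 -30.2]
p2L [ 7.4 32.2]
p2R [  7.7 -27.8]
p4L [-15.1  31.9]
p4R [-14.6 -27.9]
p3L [-50.6  32.4]
p3R [-50. -29.]
p4t [-1.7  2.4]
p4b [-37.4   2.4]
rib1L [20.3 36.1]
rib1R [ 20.6 -36.5]
barT [ 41.1 -72.6]
barB [-42.9 -72.2]
```

```bash
python3 - <<'E'
from h import *
delta([.6365,-.1905,.13],-86.8)
E
```

```text
shift cm [ 4.41  7.21 -1.56] yaw(about tool x) 0.14 or -179.86
```

servo_tool(
  rows=[
    {"xyz":[0,1.2,-0.3],"yaw":0},
    {"xyz":[0,1.2,-0.3],"yaw":0},
    {"xyz":[0,1.2,-0.3],"yaw":0},
    {"xyz":[0,1.2,-0.3],"yaw":0},
    {"xyz":[0.5,1.2,-0.2],"yaw":0},
    {"xyz":[1,1.0,-0.1],"yaw":0},
    {"xyz":[1,0,0],"yaw":0},
    {"xyz":[1,0,0],"yaw":0},
    {"xyz":[0,0,0],"yaw":0},
    {"xyz":[0,0,0],"yaw":0},
  ],
  grip=0.3,
)

```text
t: 45.25
tool_pos: [0.6329, -0.1974, 0.126]
tool_rot: [-0.695, -0.029, 0.719, -0.01]
wrist_force: [0.3, 0.1, 0.6]
finger_gap: 0.0299
```

```bash
python3 - <<'E'
from h import *
st();delta([.6365,-.1905,.09],-86.8);shot("wrist","w31")
E
```

```text
t 45.25 tcp [ 632.9 -197.4  126. ] xax [-0.034  0.025 -0.999] yaxang -86.84 F [0.3 0.1 0.6] gap 29.9 j [-0.33  0.62  1.57  0.02  0.99  1.18]
shift cm [ 3.6  -0.57 -0.51] yaw(about tool x) -0.04 or 179.96
```

View pics/w31.png

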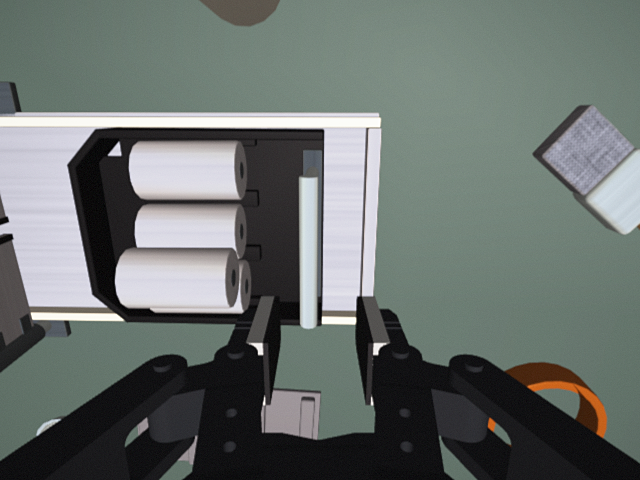

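```bash
python3 - <<'E'
from h import *
p=np.load("pics/w31.npy",allow_pickle=True).item()
print(w(p,(309,177),.068),w(p,(309,326),.068))
delta([.6365,-.1905,.075],-86.8)
E
```

```text
[ 0.67861377 -0.18819932  0.068     ] [ 0.59385151 -0.19223932  0.068     ]
shift cm [ 5.08 -0.5  -0.6 ] yaw(about tool x) -0.02 or 179.98
```

Bar middle (0.636, −0.190), consistent. Descend onto it.

servo_tool(
  rows=[
    {"xyz":[0,-0.3,-0.2],"yaw":0},
    {"xyz":[0.5,-0.3,-0.2],"yaw":0},
    {"xyz":[1,0,0],"yaw":0},
    {"xyz":[1,0,0],"yaw":0},
    {"xyz":[0.8,0,0],"yaw":0},
    {"xyz":[0,0,0],"yaw":0},
    {"xyz":[0,0,0],"yaw":0},
  ],
)

```text
t: 45.88
tool_pos: [0.6362, -0.1867, 0.0907]
tool_rot: [-0.695, -0.03, 0.718, -0.012]
wrist_force: [0.4, 0.5, -0.0]
finger_gap: 0.0299
```

```bash
python3 - <<'E'
from h import *
st();delta([.6365,-.1905,.054],-86.8);shot("wrist","w32")
E
```

```text
t 45.88 tcp [ 636.2 -186.7   90.7] xax [-0.033  0.025 -0.999] yaxang -86.63 F [ 0.4  0.5 -0. ] gap 29.9 j [-0.31  0.66  1.59  0.02  0.93  1.19]
shift cm [ 3.66  0.47 -0.12] yaw(about tool x) 0.17 or -179.83
```

View pics/w32.png

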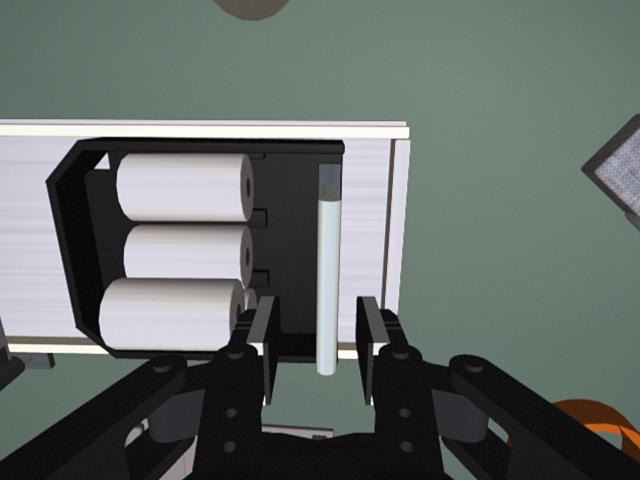

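servo_tool(
  rows=[
    {"xyz":[0,0.3,0],"yaw":0},
    {"xyz":[0,0,0],"yaw":0},
    {"xyz":[0.7,0,0],"yaw":0},
    {"xyz":[1,0,0],"yaw":0},
    {"xyz":[1,0,0],"yaw":0},
    {"xyz":[0.6,0,0],"yaw":0},
    {"xyz":[0,0,0],"yaw":0},
    {"xyz":[0,0,0],"yaw":0},
  ],
)

```text
t: 46.6
tool_pos: [0.6353, -0.1899, 0.0545]
tool_rot: [-0.695, -0.03, 0.718, -0.012]
wrist_force: [0.8, -0.5, 0.3]
finger_gap: 0.03
```

```bash
python3 - <<'E'
from h import *
st();delta([.6365,-.1905,.054],-86.8);shot("wrist","w33")
E
```

```text
t 46.6 tcp [ 635.3 -189.9   54.5] xax [-0.033  0.025 -0.999] yaxang -86.68 F [ 0.8 -0.5  0.3] gap 30.0 j [-0.31  0.71  1.6   0.02  0.87  1.19]
shift cm [ 0.04  0.07 -0.12] yaw(about tool x) 0.12 or -179.88
```

View pics/w33.png

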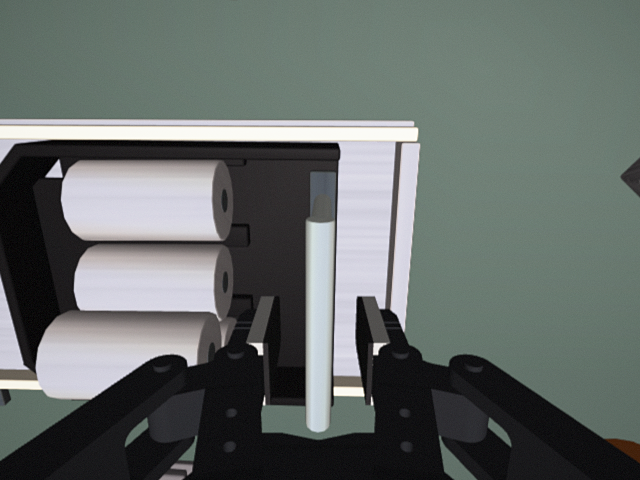

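servo_tool(
  rows=[
    {"xyz":[0,0,-0.1],"yaw":0},
    {"xyz":[0,0,0],"yaw":0},
    {"xyz":[0,0,0],"yaw":0},
    {"xyz":[0,0,0],"yaw":0},
    {"xyz":[0,0,0],"yaw":0},
  ],
  grip=0.67,
)

```text
t: 47.07
tool_pos: [0.6371, -0.1899, 0.0555]
tool_rot: [-0.696, -0.03, 0.717, -0.012]
wrist_force: [0.2, -0.1, -0.2]
finger_gap: 0.014
```

servo_tool(
  rows=[
    {"xyz":[0,-0.3,0],"yaw":0},
    {"xyz":[0,-0.4,0],"yaw":0},
    {"xyz":[0,-0.5,0],"yaw":0},
    {"xyz":[0,-0.6,0],"yaw":0},
    {"xyz":[0,-0.6,0],"yaw":0},
    {"xyz":[0,-0.5,0],"yaw":0},
    {"xyz":[0,-0.3,0],"yaw":0},
    {"xyz":[0,0,0],"yaw":0},
  ],
)

```text
t: 47.73
tool_pos: [0.6361, -0.162, 0.0564]
tool_rot: [-0.697, -0.026, 0.716, -0.015]
wrist_force: [0.1, -2.1, -1.7]
finger_gap: 0.0142
```

```bash
cat >> h.py <<'E'
def track(dst):
    "delta toward carrier origin at dst (m) past gate, by TCP"
    a=np.radians(93.2);tr=np.array([np.cos(a),np.sin(a)])
    B=np.array([.6365,-.1903]); s0=-.1325
    T=B+tr*(dst-s0); 
    o,m=pose(); print("s now",round((o["tool_pos"][:2]-B)@tr+s0,4)); delta([T[0],T[1],.054],-86.8)
E
python3 - <<'E'
from h import *
st();track(.0);shot("wrist","w34")
E
```

```text
t 47.73 tcp [ 636.1 -162.    56.4] xax [-0.027  0.015 -1.   ] yaxang -86.64 F [ 0.1 -2.1 -1.7] gap 14.2 j [-0.27  0.7   1.62  0.01  0.85  1.23]
s now -0.1043
shift cm [  0.42 -10.42   0.07] yaw(about tool x) 0.16 or -179.84
```

View pics/w34.png

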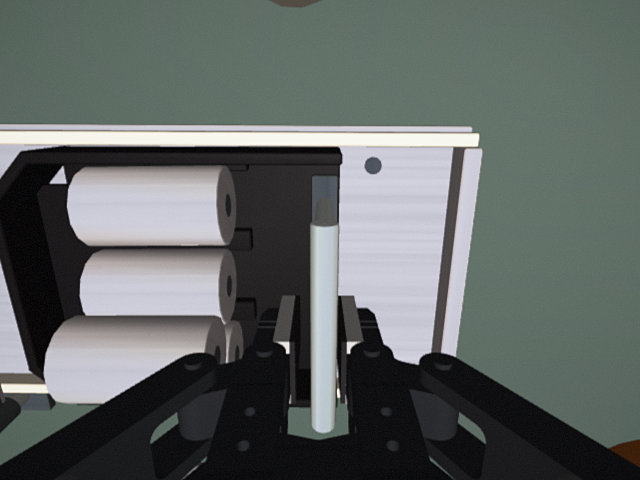

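servo_tool(
  rows=[
    {"xyz":[0.1,-0.4,0],"yaw":0},
    {"xyz":[0.1,-0.6,0],"yaw":0},
    {"xyz":[0.05,-0.8,0],"yaw":0},
    {"xyz":[0.05,-0.8,0],"yaw":0},
    {"xyz":[0.05,-0.8,0],"yaw":0},
    {"xyz":[0.05,-0.8,0],"yaw":0},
    {"xyz":[0.05,-0.8,0],"yaw":0},
    {"xyz":[0,-0.6,0],"yaw":0},
    {"xyz":[0,-0.4,0],"yaw":0},
    {"xyz":[0,-0.2,0],"yaw":0},
  ],
)

```text
t: 48.62
tool_pos: [0.6342, -0.1116, 0.0568]
tool_rot: [-0.7, -0.02, 0.714, -0.021]
wrist_force: [0.4, -7.1, -2.8]
finger_gap: 0.0139
```

```bash
python3 - <<'E'
from h import *
st();track(.0);shot("wrist","w35")
E
```

```text
t 48.62 tcp [ 634.2 -111.6   56.8] xax [-0.02  -0.001 -1.   ] yaxang -86.63 F [ 0.4 -7.1 -2.8] gap 13.9 j [-0.19  0.68  1.66 -0.01  0.82  1.33]
s now -0.0538
shift cm [ 0.28 -5.38  0.19] yaw(about tool x) 0.17 or -179.83
```

View pics/w35.png

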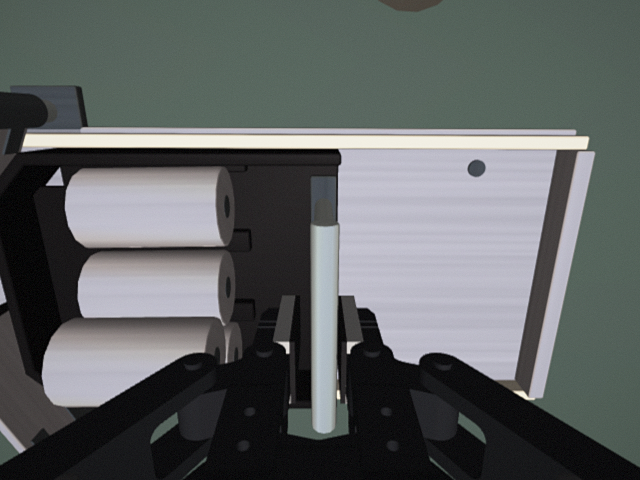

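servo_tool(
  rows=[
    {"xyz":[0.1,-0.5,0.05],"yaw":0},
    {"xyz":[0.1,-0.7,0.05],"yaw":0},
    {"xyz":[0.05,-0.8,0.05],"yaw":0},
    {"xyz":[0.05,-0.8,0],"yaw":0},
    {"xyz":[0,-0.8,0],"yaw":0},
    {"xyz":[0,-0.8,0],"yaw":0},
    {"xyz":[0,-0.8,0],"yaw":0},
    {"xyz":[0,-0.8,0],"yaw":0},
    {"xyz":[0,-0.6,0],"yaw":0},
    {"xyz":[0,-0.4,0],"yaw":0},
    {"xyz":[0,-0.2,0],"yaw":0},
  ],
)

```text
t: 49.58
tool_pos: [0.6307, -0.0524, 0.0566]
tool_rot: [-0.702, -0.014, 0.712, -0.027]
wrist_force: [0.0, -6.3, -2.4]
finger_gap: 0.014
```

```bash
python3 - <<'E'
from h import *
st();track(.17);shot("wrist","w36");shot("scene","s36",(140,180,460,360),2.5)
E
```

```text
t 49.58 tcp [630.7 -52.4  56.6] xax [-0.013 -0.019 -1.   ] yaxang -86.63 F [ 0.  -6.3 -2.4] gap 14.0 j [-0.09  0.67  1.69 -0.03  0.8   1.44]
s now 0.0055
shift cm [ -0.04 -16.45   0.14] yaw(about tool x) 0.17 or -179.83
```

View pics/w36.png

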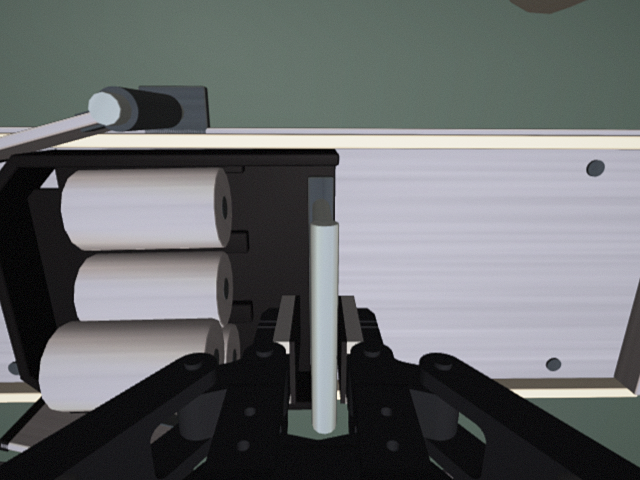

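View pics/s36.png

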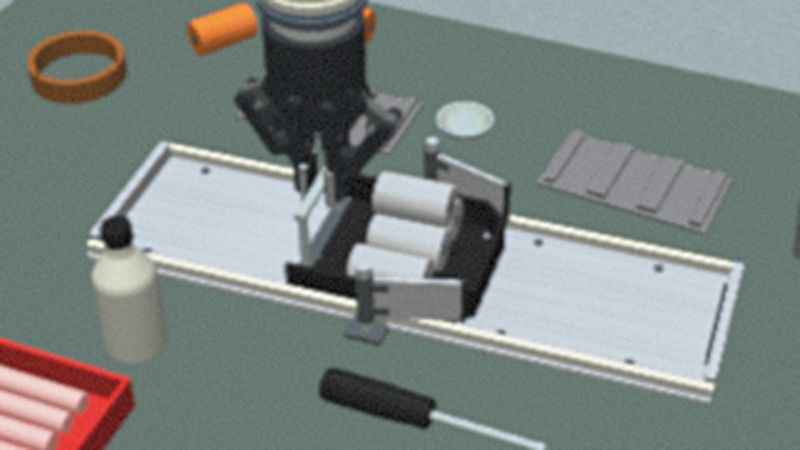

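servo_tool(
  rows=[
    {"xyz":[0,-0.5,0.05],"yaw":0},
    {"xyz":[0,-0.7,0.05],"yaw":0},
    {"xyz":[0,-0.9,0],"yaw":0},
    {"xyz":[0,-0.9,0],"yaw":0},
    {"xyz":[0,-0.9,0],"yaw":0},
    {"xyz":[-0.02,-0.9,0],"yaw":0},
    {"xyz":[-0.02,-0.9,0],"yaw":0},
    {"xyz":[-0.02,-0.9,0],"yaw":0},
    {"xyz":[-0.02,-0.8,0],"yaw":0},
    {"xyz":[-0.02,-0.6,0],"yaw":0},
    {"xyz":[0,-0.4,0],"yaw":0},
    {"xyz":[0,-0.2,0],"yaw":0},
  ],
)

```text
t: 50.68
tool_pos: [0.6241, 0.0265, 0.0563]
tool_rot: [-0.701, -0.01, 0.712, -0.031]
wrist_force: [-0.0, -7.8, -1.4]
finger_gap: 0.014
```

```bash
python3 - <<'E'
from h import *
st();track(.172);shot("wrist","w37")
E
```

```text
t 50.68 tcp [624.1  26.5  56.3] xax [-0.015 -0.03  -0.999] yaxang -86.7 F [-0.  -7.8 -1.4] gap 14.0 j [ 0.04  0.66  1.71 -0.04  0.79  1.58]
s now 0.0846
shift cm [-0.02 -8.74 -0.04] yaw(about tool x) 0.1 or -179.9
```

View pics/w37.png

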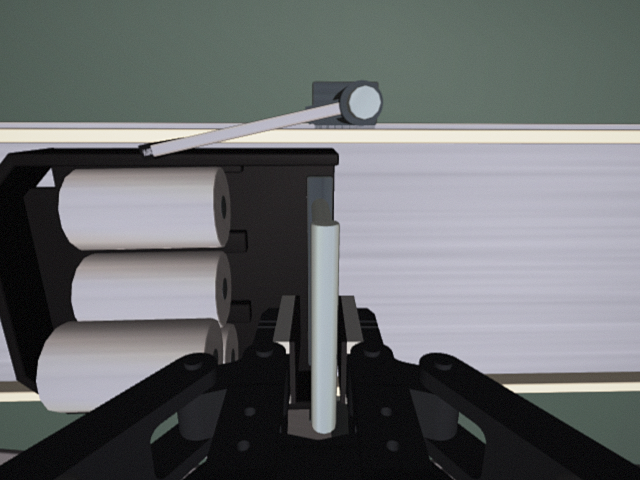

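servo_tool(
  rows=[
    {"xyz":[0,-0.5,0],"yaw":0},
    {"xyz":[-0.02,-0.7,0],"yaw":0},
    {"xyz":[-0.02,-0.9,0],"yaw":0},
    {"xyz":[-0.02,-0.9,0],"yaw":0},
    {"xyz":[-0.02,-0.9,0],"yaw":0},
    {"xyz":[-0.02,-0.9,0],"yaw":0},
    {"xyz":[-0.02,-0.9,0],"yaw":0},
    {"xyz":[-0.02,-0.9,0],"yaw":0},
    {"xyz":[-0.02,-0.8,0],"yaw":0},
    {"xyz":[-0.02,-0.6,0],"yaw":0},
    {"xyz":[0,-0.4,0],"yaw":0},
    {"xyz":[0,-0.2,0],"yaw":0},
  ],
)

```text
t: 51.73
tool_pos: [0.6173, 0.1047, 0.0562]
tool_rot: [-0.699, -0.005, 0.715, -0.035]
wrist_force: [1.8, -7.5, -1.5]
finger_gap: 0.0143
```

```bash
python3 - <<'E'
from h import *
st();track(.175);shot("wrist","w38");shot("scene","s38",(140,180,460,360),2.5)
E
```

```text
t 51.73 tcp [617.3 104.7  56.2] xax [-0.021 -0.043 -0.999] yaxang -86.75 F [ 1.8 -7.5 -1.5] gap 14.3 j [ 0.17  0.67  1.69 -0.05  0.81  1.72]
s now 0.1631
shift cm [ 0.17 -1.2  -0.27] yaw(about tool x) 0.05 or -179.95
```

View pics/w38.png

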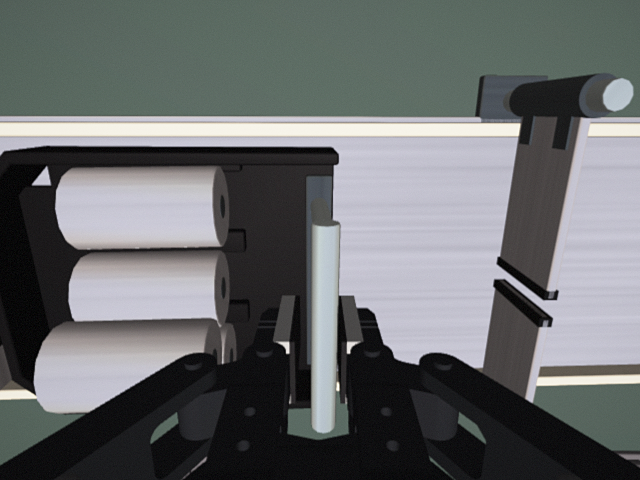

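View pics/s38.png

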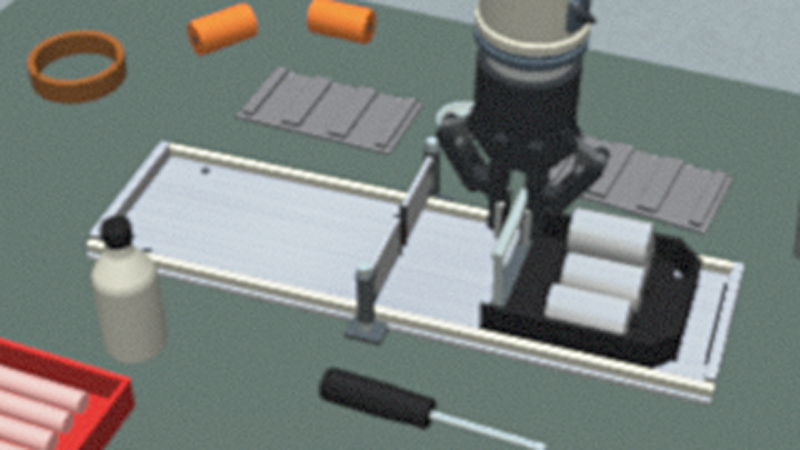

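servo_tool(
  rows=[
    {"xyz":[0,-0.4,-0.05],"yaw":0},
    {"xyz":[0,-0.5,-0.05],"yaw":0},
    {"xyz":[0,-0.4,-0.05],"yaw":0},
    {"xyz":[0,-0.3,0],"yaw":0},
    {"xyz":[0,-0.1,0],"yaw":0},
    {"xyz":[0,0,0],"yaw":0},
  ],
)

```text
t: 52.33
tool_pos: [0.6171, 0.1177, 0.0562]
tool_rot: [-0.697, -0.003, 0.716, -0.036]
wrist_force: [1.0, -2.7, -1.1]
finger_gap: 0.0142
```

```bash
python3 - <<'E'
from h import *
st();track(.175)
E
```

```text
t 52.33 tcp [617.1 117.7  56.2] xax [-0.024 -0.048 -0.999] yaxang -86.8 F [ 1.  -2.7 -1.1] gap 14.2 j [ 0.19  0.67  1.68 -0.06  0.82  1.75]
s now 0.1761
shift cm [ 0.22  0.1  -0.22] yaw(about tool x) -0.0 or 180.0
```

servo_tool(
  rows=[
    {"xyz":[0,0.3,0],"yaw":0},
    {"xyz":[0,0,0],"yaw":0},
    {"xyz":[0,0,0],"yaw":0},
    {"xyz":[0,0,0],"yaw":0},
  ],
  grip=0.3,
)

```text
t: 52.67
tool_pos: [0.6171, 0.1158, 0.0569]
tool_rot: [-0.697, -0.003, 0.716, -0.035]
wrist_force: [-0.0, -0.0, -0.4]
finger_gap: 0.0296
```

```bash
python3 - <<'E'
from h import *
st();track(.175);shot("wrist","w39")
E
```

```text
t 52.67 tcp [617.1 115.8  56.9] xax [-0.025 -0.046 -0.999] yaxang -86.86 F [-0.  -0.  -0.4] gap 29.6 j [ 0.19  0.67  1.69 -0.05  0.82  1.74]
s now 0.1742
shift cm [ 0.28 -0.09 -0.24] yaw(about tool x) -0.06 or 179.94
```

View pics/w39.png

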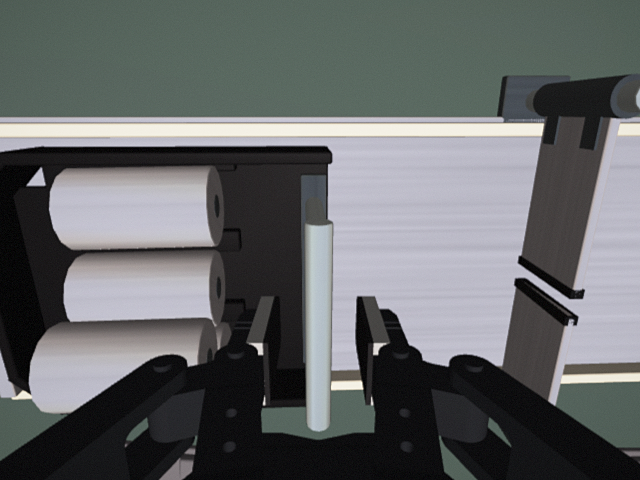

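servo_tool(
  rows=[
    {"xyz":[-0.7,0,0],"yaw":0},
    {"xyz":[-1,0.05,0],"yaw":0},
    {"xyz":[-1.5,0.05,0],"yaw":0},
    {"xyz":[-2,0.1,0],"yaw":0},
    {"xyz":[-2,0,0],"yaw":0},
    {"xyz":[-2,0,0],"yaw":0},
    {"xyz":[-2,0,0],"yaw":0},
    {"xyz":[-1,0,0],"yaw":0},
    {"xyz":[0,0,0],"yaw":0},
  ],
)

```text
t: 53.47
tool_pos: [0.6202, 0.1205, 0.1899]
tool_rot: [-0.698, -0.004, 0.716, -0.035]
wrist_force: [0.3, 0.5, 0.8]
finger_gap: 0.0298
```

```bash
python3 - <<'E'
from h import *
st();shot("wrist","w40");delta([.46,.338,.16],-86.8)
E
```

```text
t 53.47 tcp [620.2 120.5 189.9] xax [-0.024 -0.044 -0.999] yaxang -86.83 F [0.3 0.5 0.8] gap 29.8 j [ 0.19  0.49  1.62 -0.04  1.06  1.73]
shift cm [  2.33 -22.71  14.72] yaw(about tool x) -0.03 or 179.97
```

View pics/w40.png

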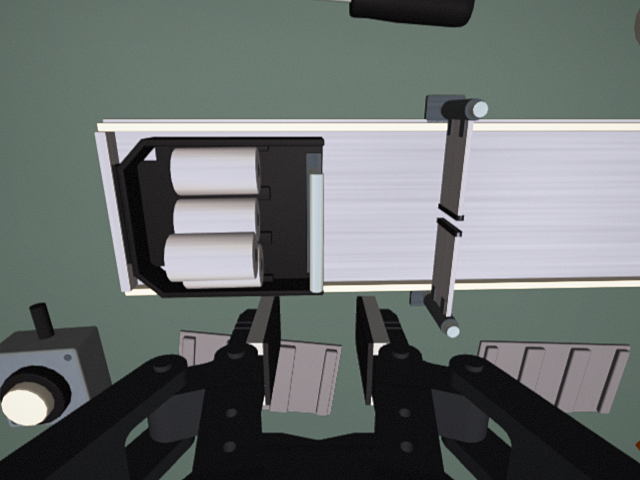

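```bash
python3 - <<'E'
from h import *
p=np.load("pics/w40.npy",allow_pickle=True).item()
b=w(p,(27,404),.062);print(b)
t=eyes.camera_params("top")
for u in [(168,293),(168.5,292)]: print(w(t,u,.062))
delta([b[0],b[1],.15],-86.8)
E
```

```text
[0.4649361  0.33885697 0.062     ]
[0.45885707 0.34172815 0.062     ]
[0.46099061 0.34072572 0.062     ]
shift cm [  3.31 -22.81  14.19] yaw(about tool x) -0.03 or 179.97
```

servo_tool(
  rows=[
    {"xyz":[0,-1.7,1.1],"yaw":0},
    {"xyz":[0,-1.7,1.1],"yaw":0},
    {"xyz":[0,-1.7,1.1],"yaw":0},
    {"xyz":[0,-1.7,1.1],"yaw":0},
    {"xyz":[0,-1.7,1.1],"yaw":0},
    {"xyz":[0,-1.7,1.1],"yaw":0},
    {"xyz":[0,-1.7,1.1],"yaw":0},
    {"xyz":[0,-1.7,1.1],"yaw":0},
    {"xyz":[0,-1.7,1.1],"yaw":0},
    {"xyz":[0,-1.5,1.0],"yaw":0},
    {"xyz":[0,0,0],"yaw":0},
    {"xyz":[0,0,0],"yaw":0},
  ],
  grip=1,
)

```text
t: 54.52
tool_pos: [0.4892, 0.2843, 0.1707]
tool_rot: [-0.691, 0.0, 0.722, -0.037]
wrist_force: [0.7, -0.7, 0.6]
finger_gap: -0.0
```

```bash
python3 - <<'E'
from h import *
st();shot("wrist","w41");delta([.463,.339,.12])
E
```

```text
t 54.52 tcp [489.2 284.3 170.7] xax [-0.043 -0.053 -0.998] yaxang -86.95 F [ 0.7 -0.7  0.6] gap -0.0 j [ 0.52  0.44  1.76 -0.03  1.    2.05]
shift cm [ 4.86 -5.87  2.09]
```

View pics/w41.png

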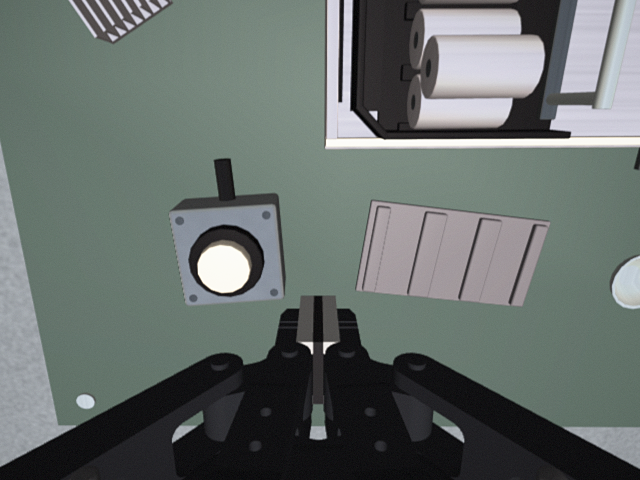

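```bash
python3 - <<'E'
from h import *
p=np.load("pics/w41.npy",allow_pickle=True).item()
b=w(p,(224,267),.062);print(b);delta([b[0],b[1],.11])
E
```

```text
[0.46275304 0.34097572 0.062     ]
shift cm [ 5.85 -6.12  2.06]
```

servo_tool(
  rows=[
    {"xyz":[0,-1,0.35],"yaw":0},
    {"xyz":[0,-1.2,0.4],"yaw":0},
    {"xyz":[0.5,-1.2,0.4],"yaw":0},
    {"xyz":[1,-1.2,0.4],"yaw":0},
    {"xyz":[1,-1,0.3],"yaw":0},
    {"xyz":[1,-0.3,0],"yaw":0},
    {"xyz":[1,0,0],"yaw":0},
    {"xyz":[0.5,0,0],"yaw":0},
    {"xyz":[0,0,0],"yaw":0},
    {"xyz":[0,0,0],"yaw":0},
  ],
)

```text
t: 55.4
tool_pos: [0.4632, 0.3428, 0.1097]
tool_rot: [-0.689, 0.002, 0.724, -0.037]
wrist_force: [0.1, -0.6, -0.8]
finger_gap: 0.0001
```

```bash
python3 - <<'E'
from h import *
st();shot("wrist","w42");delta([.4628,.341,.07])
E
```

```text
t 55.4 tcp [463.2 342.8 109.7] xax [-0.047 -0.056 -0.997] yaxang -87.09 F [ 0.1 -0.6 -0.8] gap 0.1 j [ 0.63  0.54  1.77 -0.02  0.9   2.16]
shift cm [ 3.98 -0.05 -0.15]
```

View pics/w42.png

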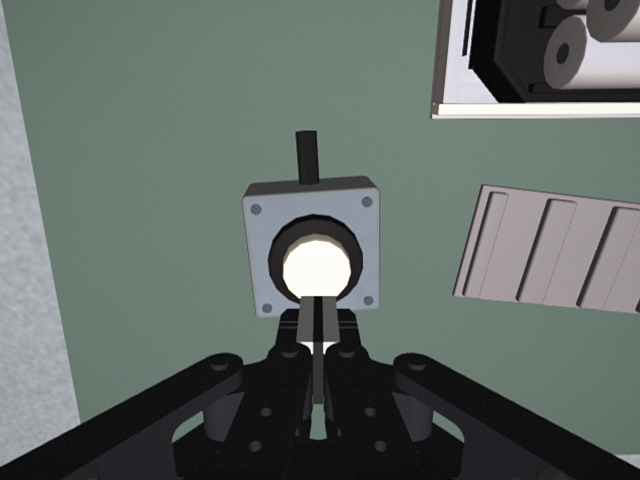

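servo_tool(
  rows=[
    {"xyz":[1,0,-0.1],"yaw":0},
    {"xyz":[1,0,-0.05],"yaw":0},
    {"xyz":[1,0,0],"yaw":0},
    {"xyz":[0.6,0,0],"yaw":0},
    {"xyz":[0,0,0],"yaw":0},
    {"xyz":[0,0,0],"yaw":0},
  ],
)

```text
t: 55.95
tool_pos: [0.4644, 0.3396, 0.071]
tool_rot: [-0.69, 0.002, 0.723, -0.036]
wrist_force: [-0.1, 0.5, -0.0]
finger_gap: -0.0001
```

```bash
python3 - <<'E'
from h import *
st();shot("wrist","w43");delta([.4628,.341,.056])
E
```

```text
t 55.95 tcp [464.4 339.6  71. ] xax [-0.046 -0.055 -0.997] yaxang -87.23 F [-0.1  0.5 -0. ] gap -0.1 j [ 0.62  0.6   1.78 -0.02  0.83  2.16]
shift cm [ 1.49 -0.23  0.07]
```

View pics/w43.png

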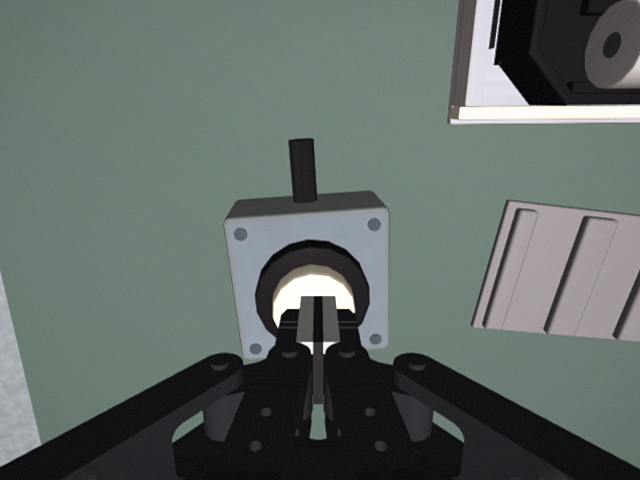

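Over the button. Press.

servo_tool(
  rows=[
    {"xyz":[0.5,-0.1,0],"yaw":0},
    {"xyz":[0.5,0,0],"yaw":0},
    {"xyz":[0.5,0,0],"yaw":0},
  ],
)

```text
t: 56.25
tool_pos: [0.4647, 0.3408, 0.0568]
tool_rot: [-0.691, 0.002, 0.722, -0.035]
wrist_force: [-1.1, -0.0, 4.8]
finger_gap: -0.0004
```

```bash
python3 - <<'E'
from h import *
st()
E
```

```text
t 56.25 tcp [464.7 340.8  56.8] xax [-0.043 -0.053 -0.998] yaxang -87.25 F [-1.1 -0.   4.8] gap -0.4 j [ 0.62  0.62  1.78 -0.02  0.8   2.16]
```

servo_tool(
  rows=[
    {"xyz":[0.4,0,0],"yaw":0},
    {"xyz":[0.4,0,0],"yaw":0},
  ],
)

```text
t: 56.42
tool_pos: [0.4651, 0.3411, 0.0551]
tool_rot: [-0.691, 0.002, 0.722, -0.035]
wrist_force: [-15.1, -10.0, 61.8]
finger_gap: -0.0001
```

```bash
python3 - <<'E'
from h import *
st()
E
```

```text
t 56.42 tcp [465.1 341.1  55.1] xax [-0.043 -0.053 -0.998] yaxang -87.24 F [-15.1 -10.   61.8] gap -0.1 j [ 0.62  0.63  1.78 -0.03  0.8   2.16]
```

servo_tool(
  rows=[
    {"xyz":[0,0,0],"yaw":0},
    {"xyz":[-1,0,0],"yaw":0},
    {"xyz":[-2,0,0],"yaw":0},
    {"xyz":[-2,0,0],"yaw":0},
    {"xyz":[-2,0,0],"yaw":0},
    {"xyz":[-2,0,0],"yaw":0},
    {"xyz":[-1,0,0],"yaw":0},
    {"xyz":[0,0,0],"yaw":0},
    {"xyz":[0,0,0],"yaw":0},
  ],
)

```text
t: 57.17
tool_pos: [0.4694, 0.3469, 0.1619]
tool_rot: [-0.692, 0.001, 0.721, -0.035]
wrist_force: [-0.4, -0.9, -0.3]
finger_gap: -0.0002
```

```bash
python3 - <<'E'
from h import *
st();shot("scene","s44",(140,150,540,390),2);shot("top","t44",(140,150,460,340),2.5)
E
```

```text
t 57.17 tcp [469.4 346.9 161.9] xax [-0.041 -0.052 -0.998] yaxang -87.19 F [-0.4 -0.9 -0.3] gap -0.2 j [ 0.63  0.48  1.73 -0.02  1.    2.16]
```

View pics/s44.png

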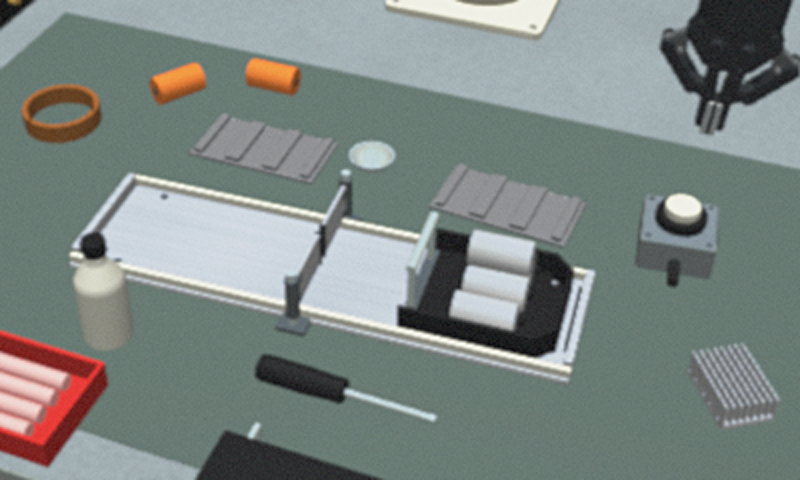

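View pics/t44.png

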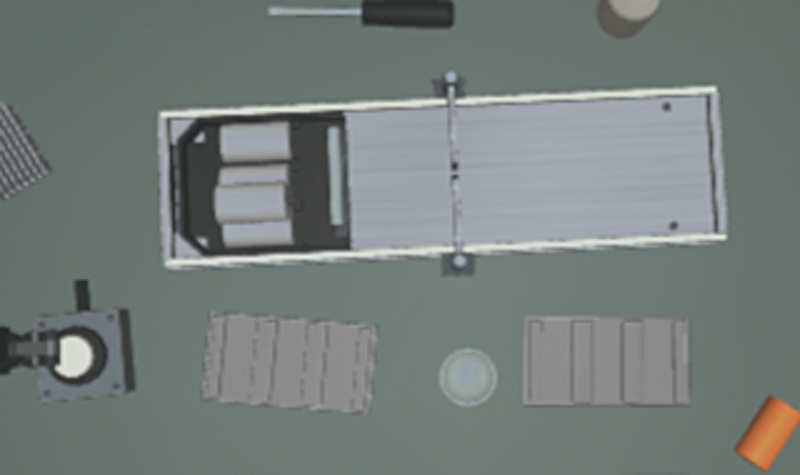

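All good: gate shut, pyramid standing, trays empty, gripper clear. Hand in.

```bash
python3 -c "
from cell import close_job
print(close_job())"
```

```text
the job is handed in; nothing more can be done
None
```

The job is handed in at about 57 s of the 210 s allowed. Four pillars were there. I placed three in the floor grooves and one saddled on the −x and middle pillars, then slid the carrier through the gate and pressed the call button.

Last checks:
- **Gate:** the pictures show both leaves shut behind the carrier, whose origin is about 174 mm past the gate.
- **Pyramid:** still standing. Before the slide the ends lined up to within about 2.3 mm, with the middle-groove and saddled pillars slightly forward. I did not measure that again afterwards, but the pictures show no shift.
- **Button:** pressed to its stop, with the fingertips about 7 mm below the button's rest height.
- **Bench:** both trays are empty and the other things were not touched. The gripper is clear.

Three things were not ideal:
- The force at the wrist reached about 62 N twice, once seating the −x groove pillar and once on the button. It was taken by the held pillar and the fingertips, not the gripper's body.
- The tool drifted up to about 4° from vertical during the moves.
- I slid the carrier with the fingers loosely around the handle rather than gripping it.

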